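# Load and start a dental light-curing unit

## Robot

A 7-joint arm with a two-finger parallel gripper is mounted at the origin on the work surface. World frame = base frame: x ahead of the robot, y to its left, z up, the work surface at z = 0. Lengths are in m, angles in rad, forces in N, time in s.
With the tool pointing down it reaches from about 0.4 to 0.9 m from the base axis. Payload 5.6 kg.
Tool frame: the origin (TCP) lies at the centre of the arm's flange, where the gripper is bolted on; the fingertips stand 190 mm ahead of it and the grasp point (between the pads) lies 171 mm ahead of it; z points along the fingers, y is the line along which they close (so a half turn about z gives the same grasp; the last joint's range is limited). The gripper opens to 92 mm and grips with 3 to 60 N. Pads are 20 mm wide; open, the fingers measure 128 mm over their backs; the gripper's body (75 mm by 189 mm) begins 69 mm behind the grasp point.
Start: joints at [1.163, 0.468, -0.012, 1.603, 0.006, 1.071, -0.056], TCP at [0.232, -0.607, 0.405] pointing down, gripper open.
Joint ranges: [-2.53, 2.53], [-0.31, 2.02], [-1.57, 1.55], [0.28, 2.44], [-1.29, 4.43], [0.15, 1.84], [-2.92, 2.92]. Speed limits (rad/s): [2.57, 2.57, 3.14, 3.14, 3.14, 3.14, 3.14].

## Interface

Orientations are given as a rotation vector (axis times angle).
In Python, from station import observe, get_image, get_calibration, close_job gives the robot as it stands. The module is installed in compiled form; this text tells all that it offers.
- The arm moves only by the tool apply_moves, never from a script. Its argument "targets" is a list of rows, each an object of numbers: "tx", "ty", "tz": the shift along the tool's x, y, z each as a share of 600 mm, from -1 to 1; "wx", "wy", "wz": the turn, a rotation vector about the tool's x, y, z each as a share of 180 degrees, from -1 to 1; "hand": the opening, from -1 (shut) to 1 (fully open). In form: [{"tx": .., "ty": .., "tz": .., "wx": .., "wy": .., "wz": .., "hand": ..}, ...]. A call has 1 to 10 rows; each row is the pose to reach, as a shift and turn from the pose commanded when the call began, along the tool's axes at that moment, turning the shorter way round; what a row does not reach only later rows make up. A row lasts 1/12 s, in which the tool goes at most 41.7 mm and 7.16 degrees, less where a joint would pass 70% of its speed; a pose out of reach is approached as far as the arm can. A call with a number of a shift or a turn outside -1 to 1 is refused whole. A call with a gripper value outside its range is refused whole. The fingers move at their own pace and stop on an object; "grip_force" is the grip in N (left out, the last holds). Time passes only in rows, so rows that repeat a pose let the fingers close. It gives the time, the measured TCP pose, the force, the opening and the grip force at its end, in the units of the state.
- observe(): the state, without advancing time (a new reading comes with each control period).
- get_image(name): name is "scene" or "side" or "wrist"; returns the picture (480x640x3 uint8, red, green, blue); there is no depth.
- get_calibration(name): a dict with "camera_matrix" (3x3 intrinsics, pixels), "R" (3x3) and "t" (3): a world point X has camera coordinates R X + t; the wrist camera has in their place "tool_from_camera" (4x4, takes a point from camera to tool coordinates, whose origin is the TCP and whose axes are the flange's). Camera axes: x right, y down, z forward; pixel columns grow to the right and rows downward; lengths in m; the calibration is good to about 2 mm. A picture is of the moment at which its call begins: read the wrist's pose just before it. get_calibration takes no time and is no camera call.
- close_job(): hands the job in; it is judged then, once.
The state is a dict: "time": time; "joint_positions": joint angles; "dq": joint speeds; "joint_torque": joint torques, N m; "ee_pos": TCP position; "tcp_rot": TCP orientation; "force": force on the tool from outside, world axes, zero at the start; "torque": the same for the moment, N m; "gripper_width": finger opening in m; "grasp_force": force on a finger pad.
Only numpy, scipy, OpenCV 4.12 (cv2) and the standard library are available. Lean on these libraries where they do the work, as an engineer would, in place of code of your own. Each camera call takes 0.05 s, during which the arm holds its last target. There are 200 camera calls.

## Task

Load the light-curing unit: unhook the amber cover from it and lay it flat, handle up, on the green mat, then lift every printed dental model out of the blue bin and set it teeth up, flat on the floor of the curing chamber. Fit the cover again, hooking its bare metal edge under the dark retaining lip at the back and swinging the handle side down until it lies flat, fully home in its recess, and only then turn the timer dial clockwise until its pointer is at the green mark. Leave the tin, bowl and bottle where they stand.

Things in the scene. Friction and masses are not known exactly. Their poses are not given: they have to be found in the camera images.
- unit: white light-curing unit, fixed to the bench (its place and yaw vary), 286 (x) x 228 (y) x 119 mm. Origin on the bench under the centre of the cover recess; x points to its back, where the lip is, z up. The front deck with the dial is x -172..-102 mm, top z 108 mm.
- unit_floor (a point): centre of the chamber floor (z 56 mm in the unit's frame). The chamber is an open-topped pit 172 (x) x 176 (y) mm, 44 mm deep up to the ledge.
- unit_recess (a point): centre of the cover recess, at the height of its ledge (z 100 mm in the unit's frame). The recess is 204 (x) x 208 (y) mm: a 16 mm wide ledge all round the chamber, bounded at the front by the deck and at the sides by 10 mm thick rims, all 8 mm above the ledge, and at the back by a wall at x +102 mm.
- unit_lip (a point): middle of the front edge of the retaining lip, on its underside: a dark steel strip over the back ledge along the whole width, 6 mm thick, reaching 16 mm forward of the back wall, its underside 13 mm above the ledge. The 200 mm long cover cannot enter flat, only tilted, its metal edge pushed in under the lip first.
- cover_grip (a point): centre of the handle bar of the cover (axes: z up on the handle's face, x towards the metal edge; fitted, they are parallel to the unit's). Bar 12 mm thick (x), 100 long (y), 16 high, centred 34 mm above the cover's underside, 155 mm from the metal edge and 45 from the front edge; 20 mm free under it, 80 mm free between its two posts.
- cover_rear (a point): middle of the cover's metal edge, on its underside. Fitted: at x 98 to 102, z 100 mm in the unit's frame.
- cover_front (a point): middle of the cover's opposite (front) edge, on its underside. Fitted: at z 100 mm in the unit's frame.
- dial (a joint): timer dial, rad, grows as it is turned clockwise seen from above; starts near 0 (white pointer towards the unit's back, +x), the green mark is at 1.2, stops at 0 and 2.6. Stays where it is left; needs about 0.05 N m.
- dial_grip (a point): point to grip on the dial's vertical axis, 20 mm above the front deck. The dial's grip is a black upright bar 44 mm long, 12 thick, from 6 to 30 mm above the deck, along the unit's x axis when the joint reads 0 and turning with it.
- mat: green cutting mat, fixed, 260 x 260 x 2 mm, clear at the start; origin on the bench under its centre.
- bin: blue open bin, fixed, 200 (x) x 212 (y) x 50 mm outside, walls and floor 5 mm; origin on the bench under its centre.
- m1_c (a point): centre (13 mm above the underside) of printed dental model 1: base 62 mm long (x) x 44 wide (y) x 14 high, on it a row of teeth up to 26 mm; z is up, teeth on top. About 0.08 kg. Starts on the floor of the bin; 2 to 4 of the four models are there, None at the start means absent.
- m2_c (a point): centre (13 mm above the underside) of printed dental model 2: base 62 mm long (x) x 44 wide (y) x 14 high, on it a row of teeth up to 26 mm; z is up, teeth on top. About 0.08 kg. Starts on the floor of the bin; 2 to 4 of the four models are there, None at the start means absent.
- m3_c (a point): centre (13 mm above the underside) of printed dental model 3: base 62 mm long (x) x 44 wide (y) x 14 high, on it a row of teeth up to 26 mm; z is up, teeth on top. About 0.08 kg. Starts on the floor of the bin; 2 to 4 of the four models are there, None at the start means absent.
- m4_c (a point): centre (13 mm above the underside) of printed dental model 4: base 62 mm long (x) x 44 wide (y) x 14 high, on it a row of teeth up to 26 mm; z is up, teeth on top. About 0.08 kg. Starts on the floor of the bin; 2 to 4 of the four models are there, None at the start means absent.
- cover: loose cover, an amber pane in a frame, 200 x 200 x 6 mm, about 0.22 kg, handle up. It starts fitted on the unit, metal edge under the lip; it comes off by raising the handle side some 0.2 rad and drawing the edge out forwards. Origin at the centre of its underside, x towards its bare metal edge
- tin: wax tin with pink lid, 74 mm across, 34 high; origin under its centre; leave alone
- bowl: green mixing bowl, 110 mm across, 60 high; origin under its centre; leave alone
- bottle: amber bottle, 60 mm across, 120 high; origin under its centre; leave alone
Things that resemble listed ones, but are neither listed nor needed, are in the scene too. What is shaped like the part that bears m1_c but turquoise is not meant. Leave any pink look-alike of the part that bears m3_c alone.

How it is judged:
On the way, in this order (a step that is already met when the one before it is completed fails the run):
1. the cover lies flat on the mat, handle up, its centre over the mat (x of cover in the frame of mat between -0.13 and 0.13 m and y of cover in the frame of mat between -0.13 and 0.13 m and z of cover in the frame of mat between -0.003 and 0.008 m and angle between cover's own z axis and vertical below 0.08 rad), for 0.2 s.
2. all the models lie teeth up on the chamber floor (x of m1_c in the frame of unit between -0.086 and 0.086 m and y of m1_c in the frame of unit between -0.088 and 0.088 m and z of m1_c in the frame of unit between 0.064 and 0.074 m and angle between each of m1_c, m2_c, m3_c, m4_c's own z axis and vertical below 0.12 rad and x of m2_c in the frame of unit between -0.086 and 0.086 m and y of m2_c in the frame of unit between -0.088 and 0.088 m and z of m2_c in the frame of unit between 0.064 and 0.074 m and x of m3_c in the frame of unit between -0.086 and 0.086 m and y of m3_c in the frame of unit between -0.088 and 0.088 m and z of m3_c in the frame of unit between 0.064 and 0.074 m and x of m4_c in the frame of unit between -0.086 and 0.086 m and y of m4_c in the frame of unit between -0.088 and 0.088 m and z of m4_c in the frame of unit between 0.064 and 0.074 m), for 0.2 s.
3. the cover is hooked under the lip and lies flat in its recess (x of cover_rear in the frame of unit between 0.091 and 0.106 m and y of cover_rear in the frame of unit between -0.009 and 0.009 m and z of cover_rear in the frame of unit between 0.096 and 0.1045 m and z of cover_front in the frame of unit between 0.096 and 0.1035 m and y of cover_front in the frame of unit between -0.009 and 0.009 m), for 0.2 s.
4. the dial's pointer is at the green mark (value of joint dial between 1.05 and 1.35 rad), for 0.2 s.
At the end, for the whole second after the job is handed in: Every model present stands teeth up on the chamber floor (underside within 5 mm of it, tilt under 0.12 rad); the cover's metal edge is under the lip and the cover lies flat in its recess (both edges within 4 mm of the ledge); the dial reads 1.2 +- 0.15 rad; the cover is at rest (all of step 2 and all of step 3 and all of step 4 and linear speed of cover below 0.02 m/s); the robot touches nothing.
It fails at once if the tin is disturbed (moved more than 30 mm) (distance of tin from where it was at the start of the episode above 0.03 m).
It fails at once if the bowl is disturbed (moved more than 30 mm) (distance of bowl from where it was at the start of the episode above 0.03 m).
It fails at once if the bottle is disturbed (moved more than 30 mm) (distance of bottle from where it was at the start of the episode above 0.03 m).
Of m1, m2, m3, m4 only 2 to 4 are there at a start; the rules pass over those that are not, and their reading is None.
At some moment in a run one of cover may be knocked a few centimetres aside while the robot is not near it.
Once in a run the grip may slacken for a moment while it holds something.
It also fails if it takes over 210 s, if anything falls off the work surface, if the arm or the gripper's body presses on something with over 40 N, if the wrist force passes 120 N, or if a joint passes its speed limit or range.

## Working session

There is one attempt and no reset: what is moved stays moved. The work goes in short steps, Python scripts to look and compute and a tool call to move; the robot and the scene stay as the last step left them, time stands still between calls to the robot, and variables do not carry over. Pictures are saved under pics/ and viewed, at most 14 in all, crops included, and the job is handed in when it is done.

Besides the shell and the picture viewer there is one more tool, called after "Call:" as name(argument=value, ...), one argument or row to a line, values as JSON. apply_moves: Moves the arm, as the interface text tells. Its arguments: {"type":"object","properties":{"targets":{"type":"array"},"grip_force":{"type":"number"}},"required":["targets"]}

```bash
mkdir -p pics; ls
cat > h.py <<'E'
import numpy as np, cv2
from scipy.spatial.transform import Rotation as Ro
from station import observe, get_image, get_calibration, close_job
def cam(name, s=None):
    c=get_calibration(name); K=np.array(c["camera_matrix"])
    if name=="wrist":
        s=s or observe(); T=np.eye(4); T[:3,:3]=Ro.from_rotvec(s["tcp_rot"]).as_matrix(); T[:3,3]=s["ee_pos"]
        M=np.linalg.inv(T@np.array(c["tool_from_camera"])); return K,M[:3,:3],M[:3,3]
    return K,np.array(c["R"]),np.array(c["t"])
def ray(c,uv,z):
    K,R,t=c; o=-R.T@t; uv=np.atleast_2d(np.array(uv,float))
    d=np.c_[uv,np.ones(len(uv))]@np.linalg.inv(K).T@R
    return o+d*((z-o[2])/d[:,2])[:,None]
def proj(c,X):
    K,R,t=c; p=(np.atleast_2d(X)@R.T+t)@K.T; return p[:,:2]/p[:,2:]
def snap(name,fn):
    s=observe(); im=get_image(name); cv2.imwrite("pics/"+fn,im[:,:,::-1]); return cam(name,s),im
def rel(p,rot,s=None):
    "rows numbers for a world target pose"
    s=s or observe(); R0=Ro.from_rotvec(s["tcp_rot"])
    d=R0.inv().apply(np.array(p)-s["ee_pos"])/.6; w=(R0.inv()*rot).as_rotvec()/np.pi
    return np.round(d,4),np.round(w,4)
E
python3 - <<'E'
from h import *
for n in("scene","side"):
    c,im=snap(n,n+"0.png"); print(n,-c[1].T@c[2],c[0].tolist())
s=observe();print(s)
print(get_calibration("wrist"))
E
```

```text
pics
scene [1.28661766 0.36857326 0.81011209] [[513.894042433672, 0.0, 316.3725744627483], [0.0, 513.894042433672, 231.24079563945597], [0.0, 0.0, 1.0]]
side [0.45603285 0.57592038 0.85585038] [[445.3819082908504, 0.0, 321.7631563652691], [0.0, 445.3819082908504, 228.310370898152], [0.0, 0.0, 1.0]]
{'time': 0.1, 'joint_positions': array([ 1.16303526,  0.46824794, -0.01161116,  1.60352356,  0.00599385,
        1.07141702, -0.05633082]), 'dq': array([-3.03119401e-05, -5.88009214e-05,  7.46383417e-04, -1.74879818e-03,
       -2.74571658e-04, -4.21399809e-04, -1.15272294e-03]), 'joint_torque': array([ 8.12030430e-04, -5.21640551e+01, -1.27543780e-02, -2.44365031e+01,
       -5.68494236e-02,  1.41385943e-02,  5.49535287e-05]), 'ee_pos': array([ 0.23175203, -0.60703622,  0.4038654 ]), 'tcp_rot': array([-3.08802645e+00, -5.69379603e-01,  6.05534035e-04]), 'force': array([-0.5371856, -0.2187221, -0.5031691]), 'torque': array([-0.06666609,  0.00961048, -0.00222356]), 'grasp_force': 0.0, 'gripper_width': 0.09166466656995836}
{'camera_matrix': array([[381.25278306,   0.        , 321.36440358],
       [  0.        , 381.25278306, 240.11074424],
       [  0.        ,   0.        ,   1.        ]]), 'tool_from_camera': array([[-7.34931124e-04, -9.72352431e-01, -2.33517044e-01,
         6.51750213e-02],
       [ 9.99998995e-01, -9.97641993e-04,  1.00690394e-03,
        -7.76102548e-05],
       [-1.21203190e-03, -2.33516070e-01,  9.72352187e-01,
         1.98570588e-02],
       [ 0.00000000e+00,  0.00000000e+00,  0.00000000e+00,
         1.00000000e+00]])}
```

View pics/scene0.png

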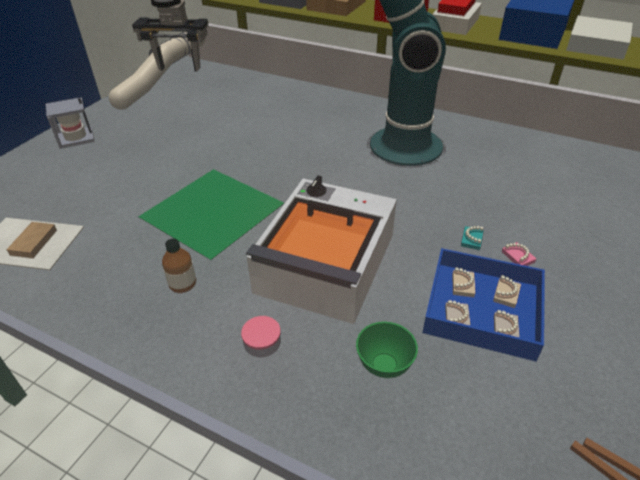

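View pics/side0.png

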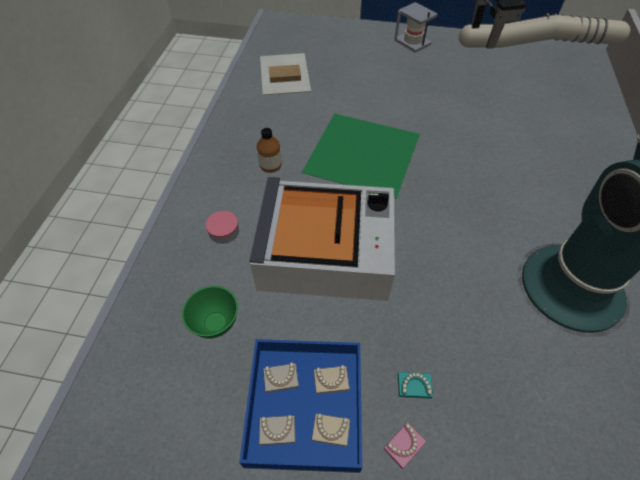

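The scene shows the unit mid-table with its lip towards +x (side view ~(265,220)), the dial at side (377,200), the mat at (362,155), and the bin with four beige models at (305,405). The turquoise and pink look-alikes lie outside the bin.

Run:
```python
from h import *
S=cv2.imread("pics/side0.png"); hsv=cv2.cvtColor(S,cv2.COLOR_BGR2HSV); c=cam("side")
def big(m,n=1):
    cs,_=cv2.findContours(m.astype(np.uint8),cv2.RETR_EXTERNAL,cv2.CHAIN_APPROX_NONE)
    return sorted(cs,key=cv2.contourArea)[::-1][:n]
def show(nm,k,z):
    X=ray(c,k.reshape(-1,2),z)[:,:2]; r=cv2.minAreaRect((X*1000).astype(np.float32)); print(nm,r)
H,Sa,V=hsv[...,0],hsv[...,1],hsv[...,2]
g=(H>60)&(H<85)&(Sa>120)
for k in big(g,2): show("green",k,.002)
b=(H>108)&(H<125)&(Sa>150)
for k in big(b,1)[:1]:
    show("bin",k,.05)
o=(H>5)&(H<18)&(Sa>150)&(V>110)
k=big(o,1)[0]; show("pane",k,.106)
be=(H>5)&(H<25)&(Sa>40)&(Sa<150)&(V>110); be[:350]=0; be[:,:240]=0; be[:,370:]=0
be=cv2.morphologyEx(be.astype(np.uint8),cv2.MORPH_CLOSE,np.ones((7,7)))
for k in big(be,5): show("model",k,.014); print(cv2.boundingRect(k))
# unit white top corners: print approx poly
w=(Sa<40)&(V>165); w[:170]=0;w[300:]=0;w[:,:250]=0;w[:,410:]=0
k=big(w,1)[0]; hl=cv2.approxPolyDP(cv2.convexHull(k),4,True).reshape(-1,2); print(hl.tolist()); print(ray(c,hl,.108).round(3).tolist())
dk=(V<60)&(H>-1); dk[:170]=0;dk[300:]=0;dk[:,:250]=0;dk[:,410:]=0
for k in big(dk,4): print("dark",cv2.boundingRect(k)); show("dark",k,.119)
for nm,z in (("pt",0),): print(ray(c,[[222,228],[210,310],[268,165]],0.03).round(3).tolist())
```

```text
green ((503.8018798828125, -336.8759460449219), (258.081787109375, 257.4140625), 79.79278564453125)
green ((760.7557983398438, 196.19741821289062), (113.64606475830078, 116.03870391845703), 74.24632263183594)
bin ((525.4598388671875, 354.2969055175781), (197.64830017089844, 216.90249633789062), 8.223603248596191)
pane ((569.1807861328125, 7.571441650390625), (161.25906372070312, 174.53311157226562), 5.31093692779541)
model ((471.838134765625, 385.7361145019531), (59.07267761230469, 42.40865707397461), 1.502402424812317)
(313, 415, 36, 30)
model ((485.8072814941406, 298.21240234375), (59.17325973510742, 42.527034759521484), 16.464588165283203)
(315, 367, 33, 26)
model ((566.4321899414062, 402.6930236816406), (55.2757682800293, 35.564544677734375), 12.249067306518555)
(261, 418, 32, 23)
model ((580.962646484375, 310.7764892578125), (55.67451858520508, 36.12100601196289), 19.93546485900879)
(265, 365, 30, 22)Traceback (most recent call last):
  File "<stdin>", line 21, in <module>
IndexError: list index out of range
```

Call:
apply_moves(
  targets=[
    {"tx": 0, "ty": 0, "tz": -0.1, "hand": 1},
    {"tx": 0, "ty": 0, "tz": -0.1, "hand": 1},
  ],
  grip_force=30,
)

```text
validation failed for argument at $.ta...
```

Run:
```python
from h import *
from math import pi
# unit tool-down yaw: tool x along world yaw a
def down(a): return Ro.from_euler('z',a)*Ro.from_euler('x',pi)
s=observe(); print(rel([.57,.01,.42],down(pi/2+.09)))
c=cam("side"); print(ray(c,[[222,228],[210,310],[268,165]],0.03).round(3).tolist())
```

```text
(array([ 0.8934, -0.7598, -0.0258]), array([-4.000e-04, -3.000e-04, -4.126e-01]))
[[0.792, 0.004, 0.03], [0.751, 0.209, 0.03], [0.738, -0.215, 0.03]]
```

Call:
apply_moves(
  targets=[
    {"tx": 0.0, "ty": 0.0, "tz": -0.05, "wx": 0.0, "wy": 0.0, "wz": 0.0, "hand": 1.0},
  ],
  grip_force=30.0,
)

```text
time: 0.18
ee_pos: [0.2313, -0.6058, 0.4284]
tcp_rot: [-3.078, -0.568, 0.005]
force: [-0.5, 0.2, -0.7]
gripper_width: 0.0922
grasp_force: 0.0
```

Call:
apply_moves(
  targets=[
    {"tx": 0.893, "ty": -0.76, "tz": 0.024, "wx": 0.0, "wy": 0.0, "wz": -0.4126, "hand": 1.0},
    {"tx": 0.893, "ty": -0.76, "tz": 0.024, "wx": 0.0, "wy": 0.0, "wz": -0.4126, "hand": 1.0},
    {"tx": 0.893, "ty": -0.76, "tz": 0.024, "wx": 0.0, "wy": 0.0, "wz": -0.4126, "hand": 1.0},
    {"tx": 0.893, "ty": -0.76, "tz": 0.024, "wx": 0.0, "wy": 0.0, "wz": -0.4126, "hand": 1.0},
    {"tx": 0.893, "ty": -0.76, "tz": 0.024, "wx": 0.0, "wy": 0.0, "wz": -0.4126, "hand": 1.0},
    {"tx": 0.893, "ty": -0.76, "tz": 0.024, "wx": 0.0, "wy": 0.0, "wz": -0.4126, "hand": 1.0},
    {"tx": 0.893, "ty": -0.76, "tz": 0.024, "wx": 0.0, "wy": 0.0, "wz": -0.4126, "hand": 1.0},
    {"tx": 0.893, "ty": -0.76, "tz": 0.024, "wx": 0.0, "wy": 0.0, "wz": -0.4126, "hand": 1.0},
    {"tx": 0.893, "ty": -0.76, "tz": 0.024, "wx": 0.0, "wy": 0.0, "wz": -0.4126, "hand": 1.0},
    {"tx": 0.893, "ty": -0.76, "tz": 0.024, "wx": 0.0, "wy": 0.0, "wz": -0.4126, "hand": 1.0},
  ],
)

```text
time: 1.02
ee_pos: [0.4323, -0.2399, 0.4261]
tcp_rot: [2.165, 2.276, -0.001]
force: [0.5, 0.4, 0.1]
gripper_width: 0.0921
grasp_force: 0.0
```

```bash
cat >> h.py <<'E'
def down(a): return Ro.from_euler('z',a)*Ro.from_euler('x',np.pi)
E
python3 - <<'E'
from h import *
s=observe(); print(s["ee_pos"],s["tcp_rot"],rel([.57,.01,.42],down(np.pi/2+.09)))
E
```

```text
[ 0.4322574  -0.23987199  0.42608022] [ 2.16534678e+00  2.27611684e+00 -6.47060637e-04] (array([0.4045, 0.25  , 0.0099]), array([-0.0001,  0.0001, -0.0128]))
```

Call:
apply_moves(
  targets=[
    {"tx": 0.4045, "ty": 0.25, "tz": 0.01, "wx": 0.0, "wy": 0.0, "wz": -0.0128, "hand": 1.0},
    {"tx": 0.4045, "ty": 0.25, "tz": 0.01, "wx": 0.0, "wy": 0.0, "wz": -0.0128, "hand": 1.0},
    {"tx": 0.4045, "ty": 0.25, "tz": 0.01, "wx": 0.0, "wy": 0.0, "wz": -0.0128, "hand": 1.0},
    {"tx": 0.4045, "ty": 0.25, "tz": 0.01, "wx": 0.0, "wy": 0.0, "wz": -0.0128, "hand": 1.0},
    {"tx": 0.4045, "ty": 0.25, "tz": 0.01, "wx": 0.0, "wy": 0.0, "wz": -0.0128, "hand": 1.0},
    {"tx": 0.4045, "ty": 0.25, "tz": 0.01, "wx": 0.0, "wy": 0.0, "wz": -0.0128, "hand": 1.0},
    {"tx": 0.4045, "ty": 0.25, "tz": 0.01, "wx": 0.0, "wy": 0.0, "wz": -0.0128, "hand": 1.0},
    {"tx": 0.4045, "ty": 0.25, "tz": 0.01, "wx": 0.0, "wy": 0.0, "wz": -0.0128, "hand": 1.0},
    {"tx": 0.4045, "ty": 0.25, "tz": 0.01, "wx": 0.0, "wy": 0.0, "wz": -0.0128, "hand": 1.0},
    {"tx": 0.4045, "ty": 0.25, "tz": 0.01, "wx": 0.0, "wy": 0.0, "wz": -0.0128, "hand": 1.0},
  ],
)

```text
time: 1.85
ee_pos: [0.5709, 0.0067, 0.4195]
tcp_rot: [-2.126, -2.312, 0.002]
force: [-0.1, -0.4, -0.6]
gripper_width: 0.0921
grasp_force: 0.0
```

Run:
```python
from h import *
import json
s=observe(); print(s["ee_pos"],s["tcp_rot"]); c,im=snap("wrist","w1.png"); json.dump([s["ee_pos"].tolist(),s["tcp_rot"].tolist()],open("w1.json","w"))
```

```text
[0.57087405 0.00667369 0.41950299] [-2.12572797e+00 -2.31231432e+00  2.30916444e-03]
```

View pics/w1.png

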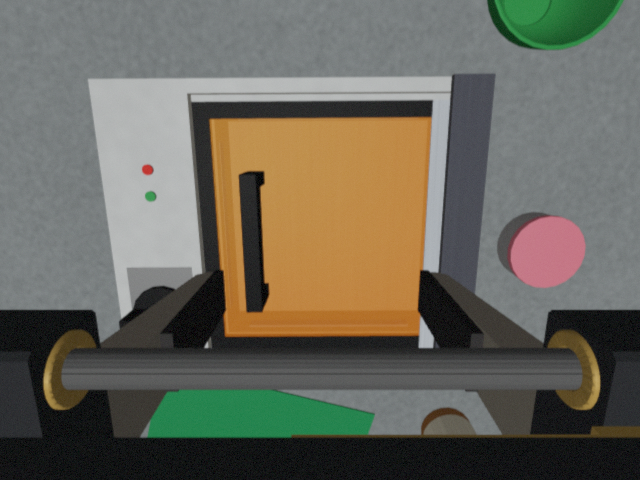

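Wrist view: handle bar from (250,173) to (258,310), lip's front edge from (453,76) to (441,270), deck's outer corner at (90,80), red pilot lamps at left.

```bash
cat > m.py <<'E'
from h import *
import json
p=json.load(open("w1.json")); c=cam("wrist",dict(ee_pos=np.array(p[0]),tcp_rot=np.array(p[1])))
g=cv2.cvtColor(cv2.imread("pics/w1.png"),cv2.COLOR_BGR2GRAY).astype(float); g=cv2.GaussianBlur(g,(3,3),0)
def edgeh(cols,lo,hi,sgn):   # row of strongest vertical gradient
    return np.array([[u,lo+np.argmax(sgn*np.diff(g[lo:hi,u]))+.5] for u in cols])
def edgev(rows,lo,hi,sgn):
    return np.array([[lo+np.argmax(sgn*np.diff(g[v,lo:hi]))+.5,v] for v in rows])
def line(pts,z,nm):
    X=ray(c,pts,z)[:,:2]; vx,vy,x0,y0=cv2.fitLine((X*1000).astype(np.float32),cv2.DIST_HUBER,0,.01,.01).ravel()
    d=np.array([vx,vy]);n=np.array([-vy,vx]); r=np.abs((X*1000-[x0,y0])@n)
    print(nm,"pt",round(float(x0),1),round(float(y0),1),"ang",round(np.degrees(np.arctan2(vy,vx)),2),"res",round(float(np.median(r)),2)); return np.array([x0,y0]),d
A=line(edgeh(range(110,440,5),65,90,1),.108,"rim y+114")
B=line(edgev(range(90,250,5),85,120,1),.108,"deck x-172")
C=line(edgev(range(90,265,5),435,465,-1),.119,"lip front x86")
D=line(edgev(range(90,200,5),180,205,-1),.108,"deck back x-102")
F=line(edgev(range(190,300,5),232,254,-1),.142,"bar left (top)")
G=line(edgev(range(190,300,5),255,275,1),.142,"bar right")
E
python3 m.py
```

```text
rim y+114 pt 484.9 113.9 ang 5.08 res 0.16
deck x-172 pt 400.0 42.5 ang -84.9 res 0.2
lip front x86 pt 656.0 58.9 ang -84.89 res 0.19
deck back x-102 pt 468.7 63.9 ang -84.87 res 0.19
bar left (top) pt 515.3 2.8 ang -84.75 res 0.19
bar right pt 528.6 11.5 ang -84.83 res 0.2
```

```bash
cat >> h.py <<'E'
O=np.array([.5756,.0075,0]); YAW=.089; RU=Ro.from_euler('z',YAW)
def U(p): return O+RU.apply(np.array(p,float))          # unit -> world
def tcp(g,yaw): return np.array(g)+[0,0,.171], down(yaw)   # grasp point, tool-x yaw
def covpose(xr,zr,th,y=0,dz=.036):   # tcp pose holding the cover: rear edge at unit (xr,y,zr), tilt th
    R=RU*Ro.from_euler('y',th)
    return U([xr,y,zr])+R.apply([-.155,0,dz+.171]), R*down(np.pi/2)
def show(*poses,s=None):
    s=s or observe()
    for p,r in poses:
        d,w=rel(p,r,s); print(d.tolist(),w.tolist())
E
python3 - <<'E'
from h import *
s=observe(); print(s["ee_pos"],s["tcp_rot"])
p,r=covpose(.1,.1,0); print(p)
show((p+[0,0,.055],r),(p,r))
E
```

```text
[0.57077941 0.00588737 0.41967432] [-2.12774358 -2.31106088  0.00235825]
[0.52081768 0.00261146 0.307     ]
[0.0015, -0.0833, 0.0962] [-0.0004, 0.0003, -0.0021]
[0.0016, -0.0832, 0.1879] [-0.0004, 0.0003, -0.0021]
```

Call:
apply_moves(
  targets=[
    {"tx": 0.0015, "ty": -0.083, "tz": 0.096, "wx": 0.0, "wy": 0.0, "wz": -0.002, "hand": 0.2},
    {"tx": 0.0015, "ty": -0.083, "tz": 0.096, "wx": 0.0, "wy": 0.0, "wz": -0.002, "hand": 0.2},
    {"tx": 0.0015, "ty": -0.083, "tz": 0.096, "wx": 0.0, "wy": 0.0, "wz": -0.002, "hand": 0.2},
    {"tx": 0.0015, "ty": -0.083, "tz": 0.096, "wx": 0.0, "wy": 0.0, "wz": -0.002, "hand": 0.2},
    {"tx": 0.0015, "ty": -0.083, "tz": 0.096, "wx": 0.0, "wy": 0.0, "wz": -0.002, "hand": 0.2},
    {"tx": 0.0015, "ty": -0.083, "tz": 0.14, "wx": 0.0, "wy": 0.0, "wz": -0.002, "hand": 0.2},
    {"tx": 0.0015, "ty": -0.083, "tz": 0.17, "wx": 0.0, "wy": 0.0, "wz": -0.002, "hand": 0.2},
    {"tx": 0.0015, "ty": -0.083, "tz": 0.186, "wx": 0.0, "wy": 0.0, "wz": -0.002, "hand": 0.2},
    {"tx": 0.0015, "ty": -0.083, "tz": 0.186, "wx": 0.0, "wy": 0.0, "wz": -0.002, "hand": 0.2},
    {"tx": 0.0015, "ty": -0.083, "tz": 0.186, "wx": 0.0, "wy": 0.0, "wz": -0.002, "hand": 0.2},
  ],
)

```text
time: 2.73
ee_pos: [0.5223, 0.0038, 0.3092]
tcp_rot: [2.119, 2.319, 0.001]
force: [-0.7, -0.5, 0.4]
gripper_width: 0.0551
grasp_force: 0.0
```

Run:
```python
from h import *
s=observe(); print(s["ee_pos"]); show(covpose(.1,.1,0))
```

```text
[0.52226342 0.00384745 0.30922019]
[-0.0018, -0.0026, 0.0037] [0.0004, -0.0001, 0.0003]
```

Call:
apply_moves(
  targets=[
    {"tx": -0.001, "ty": -0.0026, "tz": 0.003, "wx": 0.0, "wy": 0.0, "wz": 0.0, "hand": -1.0},
    {"tx": -0.001, "ty": -0.0026, "tz": 0.003, "wx": 0.0, "wy": 0.0, "wz": 0.0, "hand": -1.0},
    {"tx": -0.001, "ty": -0.0026, "tz": 0.003, "wx": 0.0, "wy": 0.0, "wz": 0.0, "hand": -1.0},
    {"tx": -0.001, "ty": -0.0026, "tz": 0.003, "wx": 0.0, "wy": 0.0, "wz": 0.0, "hand": -1.0},
    {"tx": -0.001, "ty": -0.0026, "tz": 0.003, "wx": 0.0, "wy": 0.0, "wz": 0.0, "hand": -1.0},
    {"tx": -0.001, "ty": -0.0026, "tz": 0.003, "wx": 0.0, "wy": 0.0, "wz": 0.0, "hand": -1.0},
  ],
  grip_force=45.0,
)

```text
time: 3.23
ee_pos: [0.52, 0.0032, 0.307]
tcp_rot: [2.119, 2.319, 0.0]
force: [0.3, -0.8, 0.3]
gripper_width: 0.017
grasp_force: 0.0
```

Run:
```python
from h import *
s=observe(); print(s["ee_pos"],s["gripper_width"])
p0,r0=covpose(.1,.1,0); off=s["ee_pos"]-p0; print(off)
P=[]
for xr,zr,th in [(.1,.1,.06),(.1,.1,.12),(.1,.1,.18),(.1,.1005,.22),(.09,.101,.22),(.08,.101,.22),(.07,.102,.22),(.05,.103,.22),(.04,.12,.22),(.03,.16,.22)]:
    p,r=covpose(xr,zr,th); P.append((p+off,r))
show(*P)
```

```text
[0.52001032 0.00317412 0.30701089] 0.017043751819630335
[-8.07366527e-04  5.62662160e-04  1.08874969e-05]
[-0.0, 0.0212, -0.0149] [0.0192, 0.0001, 0.0004]
[-0.0001, 0.0432, -0.0284] [0.0383, 0.0001, 0.0004]
[-0.0001, 0.066, -0.0406] [0.0574, 0.0001, 0.0004]
[-0.0001, 0.0815, -0.0489] [0.0702, 0.0001, 0.0004]
[-0.0001, 0.0649, -0.0497] [0.0702, 0.0001, 0.0004]
[-0.0001, 0.0482, -0.0497] [0.0702, 0.0001, 0.0004]
[-0.0001, 0.0315, -0.0514] [0.0702, 0.0001, 0.0004]
[-0.0, -0.0018, -0.0531] [0.0702, 0.0001, 0.0004]
[0.0, -0.0184, -0.0814] [0.0702, 0.0001, 0.0004]
[0.0, -0.0351, -0.1481] [0.0702, 0.0001, 0.0004]
```

Call:
apply_moves(
  targets=[
    {"tx": 0.0, "ty": 0.0, "tz": 0.0, "wx": 0.0, "wy": 0.0, "wz": 0.0, "hand": -1.0},
    {"tx": 0.0, "ty": 0.0, "tz": 0.0, "wx": 0.0, "wy": 0.0, "wz": 0.0, "hand": -1.0},
    {"tx": 0.0, "ty": 0.0, "tz": 0.0, "wx": 0.0, "wy": 0.0, "wz": 0.0, "hand": -1.0},
    {"tx": 0.0, "ty": 0.0105, "tz": -0.0075, "wx": 0.0096, "wy": 0.0, "wz": 0.0, "hand": -1.0},
    {"tx": 0.0, "ty": 0.0212, "tz": -0.0149, "wx": 0.0192, "wy": 0.0, "wz": 0.0, "hand": -1.0},
    {"tx": 0.0, "ty": 0.0432, "tz": -0.0284, "wx": 0.0383, "wy": 0.0, "wz": 0.0, "hand": -1.0},
    {"tx": 0.0, "ty": 0.066, "tz": -0.0406, "wx": 0.0574, "wy": 0.0, "wz": 0.0, "hand": -1.0},
    {"tx": 0.0, "ty": 0.0815, "tz": -0.0489, "wx": 0.0702, "wy": 0.0, "wz": 0.0, "hand": -1.0},
    {"tx": 0.0, "ty": 0.0815, "tz": -0.0489, "wx": 0.0702, "wy": 0.0, "wz": 0.0, "hand": -1.0},
    {"tx": 0.0, "ty": 0.0815, "tz": -0.0489, "wx": 0.0702, "wy": 0.0, "wz": 0.0, "hand": -1.0},
  ],
)

```text
time: 4.07
ee_pos: [0.5686, 0.0077, 0.3354]
tcp_rot: [-2.012, -2.203, 0.243]
force: [-0.1, -0.2, -1.9]
gripper_width: 0.0112
grasp_force: 45.0
```

Run:
```python
from h import *
s=observe(); print(s["ee_pos"],s["gripper_width"],s["grasp_force"],s["force"])
off=np.array([-.0008,.0006,0])
P=[]
for xr,zr,th in [(.1,.1005,.22),(.09,.101,.22),(.075,.101,.22),(.06,.102,.22),(.04,.105,.22),(.03,.14,.22),(.03,.18,.15),(.03,.22,.05),(.03,.25,0)]:
    p,r=covpose(xr,zr,th); P.append((p+off,r))
show(*P)
c,im=snap("side","s1.png"); cv2.imwrite("pics/s1c.png",cv2.resize(im[130:330,190:430,::-1],None,fx=2.5,fy=2.5))
```

```text
[0.56862047 0.0077059  0.33536883] 0.011239031038526946 44.99979257583618 [-0.10299472 -0.19689052 -1.90967806]
[-0.0003, -0.0002, -0.0016] [-0.0, -0.0, 0.0005]
[-0.0002, -0.0166, 0.0012] [-0.0, -0.0, 0.0005]
[-0.0002, -0.041, 0.0067] [-0.0, -0.0, 0.0005]
[-0.0002, -0.0658, 0.0105] [-0.0, -0.0, 0.0005]
[-0.0001, -0.0994, 0.0129] [-0.0, -0.0, 0.0005]
[-0.0001, -0.1284, -0.0404] [-0.0, -0.0, 0.0005]
[0.0, -0.1665, -0.0865] [-0.0223, -0.0, 0.0005]
[0.0001, -0.2122, -0.1218] [-0.0541, -0.0001, 0.0005]
[0.0001, -0.2375, -0.1546] [-0.0701, -0.0001, 0.0005]
```

View pics/s1c.png

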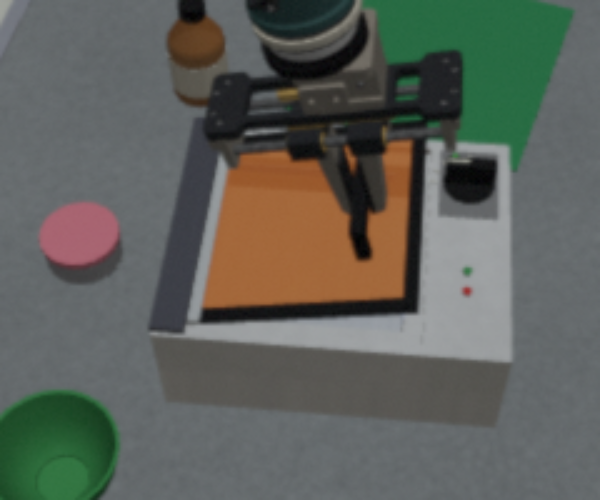

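The cover's front edge has risen and the handle sits in the grip, so I draw it out now.

Call:
apply_moves(
  targets=[
    {"tx": 0.0, "ty": -0.0166, "tz": 0.0012, "wx": 0.0, "wy": 0.0, "wz": 0.0, "hand": -1.0},
    {"tx": 0.0, "ty": -0.041, "tz": 0.0067, "wx": 0.0, "wy": 0.0, "wz": 0.0, "hand": -1.0},
    {"tx": 0.0, "ty": -0.0658, "tz": 0.0105, "wx": 0.0, "wy": 0.0, "wz": 0.0, "hand": -1.0},
    {"tx": 0.0, "ty": -0.0994, "tz": 0.0129, "wx": 0.0, "wy": 0.0, "wz": 0.0, "hand": -1.0},
    {"tx": 0.0, "ty": -0.0994, "tz": 0.0129, "wx": 0.0, "wy": 0.0, "wz": 0.0, "hand": -1.0},
    {"tx": 0.0, "ty": -0.1284, "tz": -0.0404, "wx": 0.0, "wy": 0.0, "wz": 0.0, "hand": -1.0},
    {"tx": 0.0, "ty": -0.1665, "tz": -0.0865, "wx": -0.0223, "wy": 0.0, "wz": 0.0, "hand": -1.0},
    {"tx": 0.0, "ty": -0.2122, "tz": -0.1218, "wx": -0.0541, "wy": 0.0, "wz": 0.0, "hand": -1.0},
    {"tx": 0.0, "ty": -0.2375, "tz": -0.1546, "wx": -0.07, "wy": 0.0, "wz": 0.0, "hand": -1.0},
    {"tx": 0.0, "ty": -0.2375, "tz": -0.1546, "wx": -0.07, "wy": 0.0, "wz": 0.0, "hand": -1.0},
  ],
)

```text
time: 4.95
ee_pos: [0.4481, -0.0027, 0.4616]
tcp_rot: [2.114, 2.313, 0.004]
force: [1.2, -1.1, -2.3]
gripper_width: 0.012
grasp_force: 45.0
```

Run:
```python
from h import *
s=observe(); print(s["ee_pos"],s["gripper_width"],s["grasp_force"],s["force"])
C=np.array([.504,-.337,.0]); h=C+RU.apply([-.055,0,0]); R=down(np.pi/2+YAW)
show((h+[0,0,.45],R),(h+[0,0,.25],R),(h+[0,0,.003+.036+.171],R))
```

```text
[ 0.44812549 -0.00266478  0.46159626] 0.011970485771498453 44.998626708984375 [ 1.23659732 -1.06949939 -2.27491174]
[-0.5632, -0.049, 0.0216] [0.0024, 0.0015, 0.0003]
[-0.5616, -0.0515, 0.355] [0.0024, 0.0015, 0.0003]
[-0.5613, -0.052, 0.4216] [0.0024, 0.0015, 0.0003]
```

Call:
apply_moves(
  targets=[
    {"tx": -0.563, "ty": -0.049, "tz": 0.0216, "wx": 0.0024, "wy": 0.0015, "wz": 0.0, "hand": -1.0},
    {"tx": -0.563, "ty": -0.049, "tz": 0.0216, "wx": 0.0024, "wy": 0.0015, "wz": 0.0, "hand": -1.0},
    {"tx": -0.563, "ty": -0.049, "tz": 0.0216, "wx": 0.0024, "wy": 0.0015, "wz": 0.0, "hand": -1.0},
    {"tx": -0.563, "ty": -0.049, "tz": 0.0216, "wx": 0.0024, "wy": 0.0015, "wz": 0.0, "hand": -1.0},
    {"tx": -0.563, "ty": -0.049, "tz": 0.0216, "wx": 0.0024, "wy": 0.0015, "wz": 0.0, "hand": -1.0},
    {"tx": -0.563, "ty": -0.049, "tz": 0.0216, "wx": 0.0024, "wy": 0.0015, "wz": 0.0, "hand": -1.0},
    {"tx": -0.563, "ty": -0.049, "tz": 0.0216, "wx": 0.0024, "wy": 0.0015, "wz": 0.0, "hand": -1.0},
    {"tx": -0.563, "ty": -0.049, "tz": 0.0216, "wx": 0.0024, "wy": 0.0015, "wz": 0.0, "hand": -1.0},
    {"tx": -0.563, "ty": -0.049, "tz": 0.0216, "wx": 0.0024, "wy": 0.0015, "wz": 0.0, "hand": -1.0},
    {"tx": -0.563, "ty": -0.049, "tz": 0.0216, "wx": 0.0024, "wy": 0.0015, "wz": 0.0, "hand": -1.0},
  ],
)

```text
time: 5.78
ee_pos: [0.45, -0.3455, 0.4423]
tcp_rot: [-2.117, -2.303, 0.007]
force: [0.7, 0.8, -2.4]
gripper_width: 0.0115
grasp_force: 45.0
```

Call:
apply_moves(
  targets=[
    {"tx": 0.0, "ty": 0.0, "tz": 0.06, "wx": 0.0, "wy": 0.0, "wz": 0.0, "hand": -1.0},
    {"tx": 0.0, "ty": 0.0, "tz": 0.12, "wx": 0.0, "wy": 0.0, "wz": 0.0, "hand": -1.0},
    {"tx": 0.0, "ty": 0.0, "tz": 0.18, "wx": 0.0, "wy": 0.0, "wz": 0.0, "hand": -1.0},
    {"tx": 0.0, "ty": 0.0, "tz": 0.24, "wx": 0.0, "wy": 0.0, "wz": 0.0, "hand": -1.0},
    {"tx": 0.0, "ty": 0.0, "tz": 0.28, "wx": 0.0, "wy": 0.0, "wz": 0.0, "hand": -1.0},
    {"tx": 0.0, "ty": 0.0, "tz": 0.31, "wx": 0.0, "wy": 0.0, "wz": 0.0, "hand": -1.0},
    {"tx": 0.0, "ty": 0.0, "tz": 0.33, "wx": 0.0, "wy": 0.0, "wz": 0.0, "hand": -1.0},
    {"tx": 0.0, "ty": 0.0, "tz": 0.33, "wx": 0.0, "wy": 0.0, "wz": 0.0, "hand": -1.0},
    {"tx": 0.0, "ty": 0.0, "tz": 0.33, "wx": 0.0, "wy": 0.0, "wz": 0.0, "hand": -1.0},
  ],
)

```text
time: 6.53
ee_pos: [0.4502, -0.3404, 0.2467]
tcp_rot: [-2.11, -2.313, 0.004]
force: [0.8, 0.8, -1.4]
gripper_width: 0.0116
grasp_force: 45.0
```

Run:
```python
from h import *
s=observe(); print(s["ee_pos"],s["gripper_width"],s["grasp_force"],s["force"])
C=np.array([.504,-.337,.0]); h=C+RU.apply([-.055,0,0]); R=down(np.pi/2+YAW)
show((h+[0,0,.002+.036+.171],R))
```

```text
[ 0.45019894 -0.34040435  0.24669527] 0.011609445296567829 44.999345541000366 [ 0.75033206  0.80162865 -1.41534498]
[-0.0027, -0.0013, 0.0628] [-0.0028, -0.0018, 0.0009]
```

Call:
apply_moves(
  targets=[
    {"tx": 0.0, "ty": 0.0, "tz": 0.025, "wx": -0.0028, "wy": -0.0018, "wz": 0.0, "hand": -1.0},
    {"tx": 0.0, "ty": 0.0, "tz": 0.045, "wx": -0.0028, "wy": -0.0018, "wz": 0.0, "hand": -1.0},
    {"tx": 0.0, "ty": 0.0, "tz": 0.055, "wx": -0.0028, "wy": -0.0018, "wz": 0.0, "hand": -1.0},
    {"tx": 0.0, "ty": 0.0, "tz": 0.06, "wx": -0.0028, "wy": -0.0018, "wz": 0.0, "hand": -1.0},
    {"tx": 0.0, "ty": 0.0, "tz": 0.062, "wx": -0.0028, "wy": -0.0018, "wz": 0.0, "hand": -1.0},
    {"tx": 0.0, "ty": 0.0, "tz": 0.062, "wx": -0.0028, "wy": -0.0018, "wz": 0.0, "hand": -1.0},
    {"tx": 0.0, "ty": 0.0, "tz": 0.062, "wx": -0.0028, "wy": -0.0018, "wz": 0.0, "hand": 0.2},
    {"tx": 0.0, "ty": 0.0, "tz": 0.062, "wx": -0.0028, "wy": -0.0018, "wz": 0.0, "hand": 0.2},
    {"tx": 0.0, "ty": 0.0, "tz": 0.062, "wx": -0.0028, "wy": -0.0018, "wz": 0.0, "hand": 0.2},
    {"tx": 0.0, "ty": 0.0, "tz": 0.062, "wx": -0.0028, "wy": -0.0018, "wz": 0.0, "hand": 0.2},
  ],
)

```text
time: 7.37
ee_pos: [0.4498, -0.3414, 0.2102]
tcp_rot: [2.117, 2.318, -0.0]
force: [1.2, -0.0, -1.3]
gripper_width: 0.0362
grasp_force: 0.0
```

Run:
```python
from h import *
s=observe(); print(s["ee_pos"],s["gripper_width"],s["grasp_force"],s["force"])
# then above the bin, tool x towards +y
p=np.array([.525,.34,.42]); q=s["ee_pos"]+[0,0,.23]
show((q,down(np.pi/2+YAW)),(p,down(np.pi/2+YAW)))
```

```text
[ 0.44978029 -0.34144777  0.21019224] 0.03624201493040388 0.0 [ 1.17287992 -0.04725552 -1.33611699]
[-0.0007, 0.0006, -0.3833] [0.0005, 0.0005, 0.0004]
[1.1192, 0.2278, -0.3513] [0.0005, 0.0005, 0.0004]
```

Call:
apply_moves(
  targets=[
    {"tx": 0.0, "ty": 0.0, "tz": -0.03, "wx": 0.0, "wy": 0.0, "wz": 0.0, "hand": 0.3},
    {"tx": 0.0, "ty": 0.0, "tz": -0.08, "wx": 0.0, "wy": 0.0, "wz": 0.0, "hand": 0.3},
    {"tx": 0.0, "ty": 0.0, "tz": -0.14, "wx": 0.0, "wy": 0.0, "wz": 0.0, "hand": 0.3},
    {"tx": 0.0, "ty": 0.0, "tz": -0.2, "wx": 0.0, "wy": 0.0, "wz": 0.0, "hand": 0.3},
    {"tx": 0.0, "ty": 0.0, "tz": -0.26, "wx": 0.0, "wy": 0.0, "wz": 0.0, "hand": 0.3},
    {"tx": 0.1, "ty": 0.0, "tz": -0.32, "wx": 0.0, "wy": 0.0, "wz": -0.1, "hand": 1.0},
    {"tx": 0.2, "ty": 0.05, "tz": -0.35, "wx": 0.0, "wy": 0.0, "wz": -0.2, "hand": 1.0},
    {"tx": 0.3, "ty": 0.1, "tz": -0.35, "wx": 0.0, "wy": 0.0, "wz": -0.3, "hand": 1.0},
    {"tx": 0.4, "ty": 0.15, "tz": -0.35, "wx": 0.0, "wy": 0.0, "wz": -0.4, "hand": 1.0},
    {"tx": 0.4, "ty": 0.15, "tz": -0.35, "wx": 0.0, "wy": 0.0, "wz": -0.4, "hand": 1.0},
  ],
)

```text
time: 8.2
ee_pos: [0.4971, -0.1486, 0.4159]
tcp_rot: [1.294, 2.859, -0.002]
force: [1.1, 0.0, 0.4]
gripper_width: 0.0906
grasp_force: 0.0
```

Run:
```python
from h import *
s=observe(); print(s["ee_pos"],s["joint_positions"].round(2))
show(((.605,.354,.42),down(np.pi)))
c,im=snap("side","s2.png"); cv2.imwrite("pics/s2c.png",cv2.resize(im[90:290,190:430,::-1],None,fx=2.5,fy=2.5))
```

```text
[ 0.49709726 -0.14862445  0.41585497] [ 0.69  0.29 -0.55  1.88  0.18  1.01  0.78]
[0.5107, 0.6879, -0.0085] [-0.0004, 0.0011, -0.2706]
```

View pics/s2c.png

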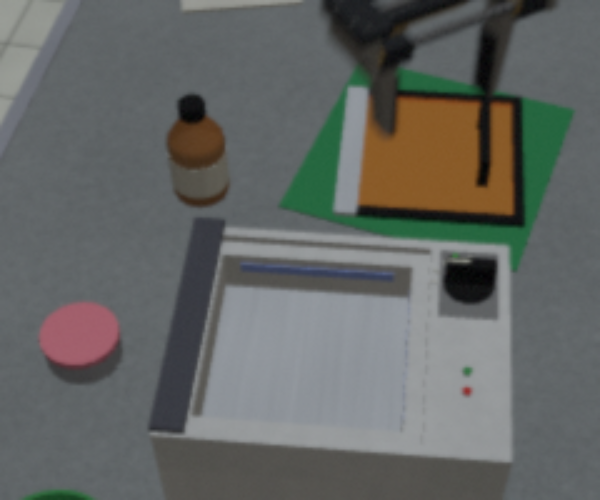

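The cover lies flat on the mat with its handle up, metal edge at crop (350,150).

Call:
apply_moves(
  targets=[
    {"tx": 0.511, "ty": 0.688, "tz": -0.0085, "wx": 0.0, "wy": 0.0, "wz": -0.27, "hand": 1.0},
    {"tx": 0.511, "ty": 0.688, "tz": -0.0085, "wx": 0.0, "wy": 0.0, "wz": -0.27, "hand": 1.0},
    {"tx": 0.511, "ty": 0.688, "tz": -0.0085, "wx": 0.0, "wy": 0.0, "wz": -0.27, "hand": 1.0},
    {"tx": 0.511, "ty": 0.688, "tz": -0.0085, "wx": 0.0, "wy": 0.0, "wz": -0.27, "hand": 1.0},
    {"tx": 0.511, "ty": 0.688, "tz": -0.0085, "wx": 0.0, "wy": 0.0, "wz": -0.27, "hand": 1.0},
    {"tx": 0.511, "ty": 0.688, "tz": -0.0085, "wx": 0.0, "wy": 0.0, "wz": -0.27, "hand": 1.0},
    {"tx": 0.511, "ty": 0.688, "tz": -0.0085, "wx": 0.0, "wy": 0.0, "wz": -0.27, "hand": 1.0},
    {"tx": 0.511, "ty": 0.688, "tz": -0.0085, "wx": 0.0, "wy": 0.0, "wz": -0.27, "hand": 1.0},
    {"tx": 0.511, "ty": 0.688, "tz": -0.0085, "wx": 0.0, "wy": 0.0, "wz": -0.27, "hand": 1.0},
    {"tx": 0.511, "ty": 0.688, "tz": -0.0085, "wx": 0.0, "wy": 0.0, "wz": -0.27, "hand": 1.0},
  ],
)

```text
time: 9.08
ee_pos: [0.587, 0.258, 0.4183]
tcp_rot: [0.013, 3.141, -0.002]
force: [0.5, -0.2, -0.5]
gripper_width: 0.0918
grasp_force: 0.0
```

Run:
```python
from h import *
s=observe(); print(s["ee_pos"],s["joint_positions"].round(2))
show(((.605,.354,.42),down(np.pi)))
```

```text
[0.58696868 0.25798264 0.41829621] [ 0.06  0.57 -0.76  1.57  0.42  1.17  0.78]
[-0.0287, 0.1603, -0.003] [-0.0004, 0.0003, -0.0027]
```

Call:
apply_moves(
  targets=[
    {"tx": -0.029, "ty": 0.16, "tz": -0.003, "wx": 0.0, "wy": 0.0, "wz": -0.0027, "hand": 1.0},
    {"tx": -0.029, "ty": 0.16, "tz": -0.003, "wx": 0.0, "wy": 0.0, "wz": -0.0027, "hand": 1.0},
    {"tx": -0.029, "ty": 0.16, "tz": -0.003, "wx": 0.0, "wy": 0.0, "wz": -0.0027, "hand": 1.0},
    {"tx": -0.029, "ty": 0.16, "tz": -0.003, "wx": 0.0, "wy": 0.0, "wz": -0.0027, "hand": 1.0},
    {"tx": -0.029, "ty": 0.16, "tz": -0.003, "wx": 0.0, "wy": 0.0, "wz": -0.0027, "hand": 1.0},
    {"tx": -0.029, "ty": 0.16, "tz": -0.003, "wx": 0.0, "wy": 0.0, "wz": -0.0027, "hand": 1.0},
    {"tx": -0.029, "ty": 0.16, "tz": -0.003, "wx": 0.0, "wy": 0.0, "wz": -0.0027, "hand": 1.0},
  ],
)

```text
time: 9.67
ee_pos: [0.6054, 0.3502, 0.4201]
tcp_rot: [0.002, 3.14, -0.004]
force: [0.0, -0.6, 0.2]
gripper_width: 0.0918
grasp_force: 0.0
```

Run:
```python
from h import *
import json
s=observe(); c,im=snap("wrist","w2.png"); json.dump([s["ee_pos"].tolist(),s["tcp_rot"].tolist()],open("w2.json","w")); print(s["ee_pos"],s["dq"].round(3))
```

```text
[0.60536843 0.35022461 0.42010641] [ 0.006 -0.004 -0.004 -0.001 -0.001 -0.    -0.001]
```

View pics/w2.png

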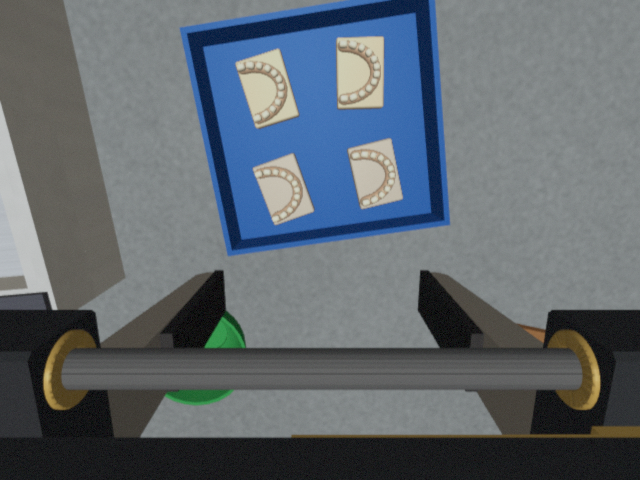

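Four beige models seen at (267,88), (360,73), (283,188), (376,174) inside the blue bin.

Run:
```python
from h import *
import json
p=json.load(open("w2.json")); c=cam("wrist",dict(ee_pos=np.array(p[0]),tcp_rot=np.array(p[1])))
I=cv2.imread("pics/w2.png"); hsv=cv2.cvtColor(I,cv2.COLOR_BGR2HSV).astype(int)
m=(hsv[...,0]<40)&(hsv[...,2]>70); m[250:]=0; m[:,:190]=0; m[:,440:]=0
m=cv2.morphologyEx(m.astype(np.uint8),cv2.MORPH_CLOSE,np.ones((5,5)))
b=(hsv[...,0]>100)&(hsv[...,0]<125)&(hsv[...,1]>130); b[270:]=0; b=cv2.morphologyEx(b.astype(np.uint8),cv2.MORPH_OPEN,np.ones((3,3)))
k=max(cv2.findContours(b,0,1)[0],key=cv2.contourArea); r=cv2.minAreaRect((ray(c,k.reshape(-1,2),.05)[:,:2]*1000).astype(np.float32)); print("bin",np.round(r[0],1),np.round(r[1],1),round(r[2],1))
O2=np.array(r[0]); 
out=[]
for k in cv2.findContours(m,0,1)[0]:
    if cv2.contourArea(k)<500: continue
    r=cv2.minAreaRect((ray(c,k.reshape(-1,2),.019)[:,:2]*1000).astype(np.float32)); a=r[2] if r[1][0]>r[1][1] else r[2]-90
    out.append((*r[0],a)); print(cv2.boundingRect(k),np.round(r[0],1),np.round(r[1],1),"long-axis yaw",round(a,1))
json.dump(out,open("models.json","w"))
```

```text
bin [526.2 349.8] [199.3 211.5] 8.2
(253, 154, 61, 70) [580.5 311.3] [60.5 43.4] long-axis yaw 19.3
(348, 139, 54, 70) [565.5 401.9] [60.7 43.3] long-axis yaw 13.9
(236, 49, 63, 79) [486.6 298.3] [61.7 43.3] long-axis yaw 16.3
(336, 37, 48, 72) [472.8 384.8] [61.7 43.4] long-axis yaw 1.6
```

```bash
cat >> h.py <<'E'
import json
def seg(*poses):
    "each line relative to the pose before (first: to the measured pose)"
    s=observe(); cur=dict(ee_pos=s["ee_pos"],tcp_rot=s["tcp_rot"]); print("at",s["ee_pos"].round(4),"w",round(s["gripper_width"],4),"f",np.round(s["force"],1),"q",s["joint_positions"].round(2))
    for p,r in poses:
        d,w=rel(p,r,cur); print(d.tolist(),w.tolist()); cur=dict(ee_pos=np.array(p),tcp_rot=r.as_rotvec())
def mod(i,z):
    x,y,a=json.load(open("models.json"))[i]; return np.array([x/1000,y/1000,z]),down(np.pi+np.radians(a))
SLOT=[(.042,.037),(.042,-.037),(-.042,.037),(-.042,-.037)]
def slot(i,z): return U([*SLOT[i],z]),down(np.pi+YAW)
E
python3 -c "
from h import *
seg(mod(0,.28))"
```

```text
at [0.6054 0.3503 0.4202] w 0.0921 f [0.3 0.9 0.7] q [-0.11  0.66 -0.73  1.42  0.45  1.24  0.68]
[0.0416, -0.0645, 0.2338] [-0.0007, 0.0003, -0.1075]
```

Call:
apply_moves(
  targets=[
    {"tx": 0.0416, "ty": -0.0645, "tz": 0.06, "wx": 0.0, "wy": 0.0, "wz": -0.1075, "hand": 0.2},
    {"tx": 0.0416, "ty": -0.0645, "tz": 0.12, "wx": 0.0, "wy": 0.0, "wz": -0.1075, "hand": 0.2},
    {"tx": 0.0416, "ty": -0.0645, "tz": 0.18, "wx": 0.0, "wy": 0.0, "wz": -0.1075, "hand": 0.2},
    {"tx": 0.0416, "ty": -0.0645, "tz": 0.234, "wx": 0.0, "wy": 0.0, "wz": -0.1075, "hand": 0.2},
    {"tx": 0.0416, "ty": -0.0645, "tz": 0.234, "wx": 0.0, "wy": 0.0, "wz": -0.1075, "hand": 0.2},
    {"tx": 0.0416, "ty": -0.0645, "tz": 0.234, "wx": 0.0, "wy": 0.0, "wz": -0.1075, "hand": 0.2},
    {"tx": 0.0416, "ty": -0.0645, "tz": 0.234, "wx": 0.0, "wy": 0.0, "wz": -0.1075, "hand": 0.2},
    {"tx": 0.0416, "ty": -0.0645, "tz": 0.234, "wx": 0.0, "wy": 0.0, "wz": -0.1075, "hand": 0.2},
  ],
  grip_force=35.0,
)

```text
time: 10.38
ee_pos: [0.5806, 0.3142, 0.2828]
tcp_rot: [-0.528, 3.092, 0.001]
force: [-0.4, -0.0, 0.0]
gripper_width: 0.0551
grasp_force: 0.0
```

```bash
python3 -c "
from h import *
seg(mod(0,.28),mod(0,.1975),mod(0,.37),slot(0,.37))"
```

```text
at [0.5806 0.3142 0.2828] w 0.0551 f [-0.4 -0.   0. ] q [-0.04  0.76 -0.75  1.63  0.6   0.99  0.92]
[0.0018, -0.0046, 0.0047] [-0.0001, 0.0016, 0.0007]
[0.0, -0.0, 0.1375] [-0.0, 0.0, 0.0]
[-0.0, 0.0, -0.2875] [-0.0, 0.0, 0.0]
[0.0919, -0.4326, 0.0] [-0.0, 0.0, 0.0787]
```

Call:
apply_moves(
  targets=[
    {"tx": 0.001, "ty": -0.003, "tz": 0.05, "wx": 0.0, "wy": 0.0, "wz": 0.0, "hand": 0.2},
    {"tx": 0.001, "ty": -0.003, "tz": 0.1, "wx": 0.0, "wy": 0.0, "wz": 0.0, "hand": 0.2},
    {"tx": 0.001, "ty": -0.003, "tz": 0.12, "wx": 0.0, "wy": 0.0, "wz": 0.0, "hand": 0.2},
    {"tx": 0.001, "ty": -0.003, "tz": 0.13, "wx": 0.0, "wy": 0.0, "wz": 0.0, "hand": 0.2},
    {"tx": 0.001, "ty": -0.003, "tz": 0.13, "wx": 0.0, "wy": 0.0, "wz": 0.0, "hand": 0.2},
    {"tx": 0.001, "ty": -0.003, "tz": 0.13, "wx": 0.0, "wy": 0.0, "wz": 0.0, "hand": 0.2},
  ],
)

```text
time: 10.88
ee_pos: [0.5804, 0.3123, 0.2034]
tcp_rot: [-0.53, 3.094, 0.0]
force: [0.4, -1.1, 0.3]
gripper_width: 0.055
grasp_force: 0.0
```

```bash
python3 -c "
from h import *
seg(mod(0,.1975),mod(0,.37),slot(0,.37))"
```

```text
at [0.5804 0.3123 0.2034] w 0.055 f [ 0.4 -1.1  0.3] q [-0.08  0.85 -0.68  1.66  0.67  0.87  0.87]
[0.0003, -0.0018, 0.0098] [-0.0001, 0.0008, 0.0009]
[-0.0, 0.0, -0.2875] [-0.0, 0.0, 0.0]
[0.0919, -0.4326, 0.0] [-0.0, 0.0, 0.0787]
```

Call:
apply_moves(
  targets=[
    {"tx": 0.0, "ty": 0.0, "tz": 0.0075, "wx": 0.0, "wy": 0.0, "wz": 0.0, "hand": 0.2},
    {"tx": 0.0, "ty": 0.0, "tz": 0.0075, "wx": 0.0, "wy": 0.0, "wz": 0.0, "hand": -0.4},
    {"tx": 0.0, "ty": 0.0, "tz": 0.0075, "wx": 0.0, "wy": 0.0, "wz": 0.0, "hand": -0.4},
    {"tx": 0.0, "ty": 0.0, "tz": 0.0075, "wx": 0.0, "wy": 0.0, "wz": 0.0, "hand": -0.4},
    {"tx": 0.0, "ty": 0.0, "tz": 0.0075, "wx": 0.0, "wy": 0.0, "wz": 0.0, "hand": -0.4},
    {"tx": 0.0, "ty": 0.0, "tz": 0.0075, "wx": 0.0, "wy": 0.0, "wz": 0.0, "hand": -0.4},
  ],
)

```text
time: 11.38
ee_pos: [0.5801, 0.3117, 0.1979]
tcp_rot: [-0.53, 3.095, -0.001]
force: [-0.5, -0.8, 4.9]
gripper_width: 0.0441
grasp_force: 35.0
```

```bash
python3 -c "
from h import *
s=observe();print(s['grasp_force'])
seg(mod(0,.37),slot(0,.37))"
```

```text
35.00174403190613
at [0.5801 0.3117 0.1979] w 0.0441 f [-0.5 -0.8  4.9] q [-0.08  0.86 -0.68  1.66  0.68  0.87  0.87]
[-0.0008, -0.0012, -0.2868] [-0.0004, 0.0004, 0.0009]
[0.0919, -0.4326, 0.0] [-0.0, 0.0, 0.0787]
```

Call:
apply_moves(
  targets=[
    {"tx": 0.0, "ty": 0.0, "tz": -0.03, "wx": 0.0, "wy": 0.0, "wz": 0.0, "hand": -0.4},
    {"tx": 0.0, "ty": 0.0, "tz": -0.08, "wx": 0.0, "wy": 0.0, "wz": 0.0, "hand": -0.4},
    {"tx": 0.0, "ty": 0.0, "tz": -0.14, "wx": 0.0, "wy": 0.0, "wz": 0.0, "hand": -0.4},
    {"tx": 0.0, "ty": 0.0, "tz": -0.2, "wx": 0.0, "wy": 0.0, "wz": 0.0, "hand": -0.4},
    {"tx": 0.0, "ty": 0.0, "tz": -0.26, "wx": 0.0, "wy": 0.0, "wz": 0.0, "hand": -0.4},
    {"tx": 0.0, "ty": 0.0, "tz": -0.287, "wx": 0.0, "wy": 0.0, "wz": 0.0, "hand": -0.4},
    {"tx": 0.0, "ty": 0.0, "tz": -0.287, "wx": 0.0, "wy": 0.0, "wz": 0.0, "hand": -0.4},
  ],
)

```text
time: 11.97
ee_pos: [0.5803, 0.3127, 0.3742]
tcp_rot: [-0.529, 3.089, 0.002]
force: [-0.0, 0.9, -1.1]
gripper_width: 0.0438
grasp_force: 35.0
```

Call:
apply_moves(
  targets=[
    {"tx": 0.0919, "ty": -0.4326, "tz": 0.0, "wx": 0.0, "wy": 0.0, "wz": 0.079, "hand": -0.4},
    {"tx": 0.0919, "ty": -0.4326, "tz": 0.0, "wx": 0.0, "wy": 0.0, "wz": 0.079, "hand": -0.4},
    {"tx": 0.0919, "ty": -0.4326, "tz": 0.0, "wx": 0.0, "wy": 0.0, "wz": 0.079, "hand": -0.4},
    {"tx": 0.0919, "ty": -0.4326, "tz": 0.0, "wx": 0.0, "wy": 0.0, "wz": 0.079, "hand": -0.4},
    {"tx": 0.0919, "ty": -0.4326, "tz": 0.0, "wx": 0.0, "wy": 0.0, "wz": 0.079, "hand": -0.4},
    {"tx": 0.0919, "ty": -0.4326, "tz": 0.0, "wx": 0.0, "wy": 0.0, "wz": 0.079, "hand": -0.4},
    {"tx": 0.0919, "ty": -0.4326, "tz": 0.0, "wx": 0.0, "wy": 0.0, "wz": 0.079, "hand": -0.4},
    {"tx": 0.0919, "ty": -0.4326, "tz": 0.0, "wx": 0.0, "wy": 0.0, "wz": 0.079, "hand": -0.4},
    {"tx": 0.0919, "ty": -0.4326, "tz": 0.0, "wx": 0.0, "wy": 0.0, "wz": 0.079, "hand": -0.4},
    {"tx": 0.0919, "ty": -0.4326, "tz": 0.0, "wx": 0.0, "wy": 0.0, "wz": 0.079, "hand": -0.4},
  ],
)

```text
time: 12.8
ee_pos: [0.6136, 0.0499, 0.3688]
tcp_rot: [0.145, -3.137, -0.0]
force: [-0.5, 0.3, -0.3]
gripper_width: 0.0433
grasp_force: 35.0
```

```bash
python3 -c "
from h import *
s=observe();print(s['grasp_force'])
seg(slot(0,.37),slot(0,.26),slot(0,.2495))"
```

```text
34.99974846839905
at [0.6136 0.0499 0.3688] w 0.0433 f [-0.5  0.3 -0.3] q [ 0.41  0.58 -0.76  1.69  0.45  1.06  1.17]
[-0.0006, -0.0031, -0.002] [0.0001, -0.0002, 0.0011]
[0.0, -0.0, 0.1833] [-0.0, 0.0, -0.0]
[0.0, -0.0, 0.0175] [-0.0, 0.0, -0.0]
```

Call:
apply_moves(
  targets=[
    {"tx": 0.0, "ty": -0.002, "tz": 0.06, "wx": 0.0, "wy": 0.0, "wz": 0.0, "hand": -0.4},
    {"tx": 0.0, "ty": -0.002, "tz": 0.11, "wx": 0.0, "wy": 0.0, "wz": 0.0, "hand": -0.4},
    {"tx": 0.0, "ty": -0.002, "tz": 0.15, "wx": 0.0, "wy": 0.0, "wz": 0.0, "hand": -0.4},
    {"tx": 0.0, "ty": -0.002, "tz": 0.18, "wx": 0.0, "wy": 0.0, "wz": 0.0, "hand": -0.4},
    {"tx": 0.0, "ty": -0.002, "tz": 0.19, "wx": 0.0, "wy": 0.0, "wz": 0.0, "hand": -0.4},
    {"tx": 0.0, "ty": -0.002, "tz": 0.197, "wx": 0.0, "wy": 0.0, "wz": 0.0, "hand": -0.4},
    {"tx": 0.0, "ty": -0.002, "tz": 0.197, "wx": 0.0, "wy": 0.0, "wz": 0.0, "hand": -0.4},
    {"tx": 0.0, "ty": -0.002, "tz": 0.197, "wx": 0.0, "wy": 0.0, "wz": 0.0, "hand": -0.4},
  ],
)

```text
time: 13.47
ee_pos: [0.6147, 0.0483, 0.2525]
tcp_rot: [-0.145, 3.136, -0.001]
force: [-1.0, -0.9, -0.5]
gripper_width: 0.0436
grasp_force: 35.0
```

```bash
python3 -c "
from h import *
s=observe();print(s['grasp_force'])
seg(slot(0,.2495),slot(0,.37),mod(1,.37),mod(1,.20))"
```

```text
34.999576807022095
at [0.6147 0.0483 0.2525] w 0.0436 f [-1.  -0.9 -0.5] q [ 0.35  0.72 -0.67  1.76  0.57  0.87  1.08]
[0.0009, -0.0003, 0.005] [-0.0002, 0.0007, 0.001]
[-0.0, 0.0, -0.2008] [-0.0, 0.0, -0.0]
[0.0284, 0.5945, -0.0] [-0.0, 0.0, -0.0488]
[-0.0, -0.0, 0.2833] [0.0, -0.0, 0.0]
```

Call:
apply_moves(
  targets=[
    {"tx": 0.0, "ty": 0.0, "tz": 0.0045, "wx": 0.0, "wy": 0.0, "wz": 0.0, "hand": -0.4},
    {"tx": 0.0, "ty": 0.0, "tz": 0.0045, "wx": 0.0, "wy": 0.0, "wz": 0.0, "hand": -0.4},
    {"tx": 0.0, "ty": 0.0, "tz": 0.0045, "wx": 0.0, "wy": 0.0, "wz": 0.0, "hand": 0.2},
    {"tx": 0.0, "ty": 0.0, "tz": 0.0045, "wx": 0.0, "wy": 0.0, "wz": 0.0, "hand": 0.2},
    {"tx": 0.0, "ty": 0.0, "tz": 0.0045, "wx": 0.0, "wy": 0.0, "wz": 0.0, "hand": 0.2},
    {"tx": 0.0, "ty": 0.0, "tz": -0.03, "wx": 0.0, "wy": 0.0, "wz": 0.0, "hand": 0.2},
    {"tx": 0.0, "ty": 0.0, "tz": -0.08, "wx": 0.0, "wy": 0.0, "wz": 0.0, "hand": 0.2},
    {"tx": 0.0, "ty": 0.0, "tz": -0.14, "wx": 0.0, "wy": 0.0, "wz": 0.0, "hand": 0.2},
    {"tx": 0.0, "ty": 0.0, "tz": -0.196, "wx": 0.0, "wy": 0.0, "wz": 0.0, "hand": 0.2},
    {"tx": 0.0, "ty": 0.0, "tz": -0.196, "wx": 0.0, "wy": 0.0, "wz": 0.0, "hand": 0.2},
  ],
)

```text
time: 14.3
ee_pos: [0.6159, 0.0486, 0.3763]
tcp_rot: [-0.142, 3.126, -0.001]
force: [0.6, -1.0, 1.2]
gripper_width: 0.0548
grasp_force: 0.0
```

Call:
apply_moves(
  targets=[
    {"tx": 0.0284, "ty": 0.5945, "tz": 0.0, "wx": 0.0, "wy": 0.0, "wz": -0.0488, "hand": 0.2},
    {"tx": 0.0284, "ty": 0.5945, "tz": 0.0, "wx": 0.0, "wy": 0.0, "wz": -0.0488, "hand": 0.2},
    {"tx": 0.0284, "ty": 0.5945, "tz": 0.0, "wx": 0.0, "wy": 0.0, "wz": -0.0488, "hand": 0.2},
    {"tx": 0.0284, "ty": 0.5945, "tz": 0.0, "wx": 0.0, "wy": 0.0, "wz": -0.0488, "hand": 0.2},
    {"tx": 0.0284, "ty": 0.5945, "tz": 0.0, "wx": 0.0, "wy": 0.0, "wz": -0.0488, "hand": 0.2},
    {"tx": 0.0284, "ty": 0.5945, "tz": 0.0, "wx": 0.0, "wy": 0.0, "wz": -0.0488, "hand": 0.2},
    {"tx": 0.0284, "ty": 0.5945, "tz": 0.0, "wx": 0.0, "wy": 0.0, "wz": -0.0488, "hand": 0.2},
    {"tx": 0.0284, "ty": 0.5945, "tz": 0.0, "wx": 0.0, "wy": 0.0, "wz": -0.0488, "hand": 0.2},
    {"tx": 0.0284, "ty": 0.5945, "tz": 0.0, "wx": 0.0, "wy": 0.0, "wz": -0.0488, "hand": 0.2},
    {"tx": 0.0284, "ty": 0.5945, "tz": 0.0, "wx": 0.0, "wy": 0.0, "wz": -0.0488, "hand": 0.2},
  ],
)

```text
time: 15.13
ee_pos: [0.5611, 0.4077, 0.3687]
tcp_rot: [0.396, -3.116, -0.006]
force: [-1.1, -0.9, -0.0]
gripper_width: 0.0549
grasp_force: 0.0
```

Call:
apply_moves(
  targets=[
    {"tx": 0.0, "ty": 0.0, "tz": 0.06, "wx": 0.0, "wy": 0.0, "wz": 0.0, "hand": 0.2},
    {"tx": 0.0, "ty": 0.0, "tz": 0.12, "wx": 0.0, "wy": 0.0, "wz": 0.0, "hand": 0.2},
    {"tx": 0.0, "ty": 0.0, "tz": 0.18, "wx": 0.0, "wy": 0.0, "wz": 0.0, "hand": 0.2},
    {"tx": 0.0, "ty": 0.0, "tz": 0.2, "wx": 0.0, "wy": 0.0, "wz": 0.0, "hand": 0.2},
    {"tx": 0.0, "ty": 0.0, "tz": 0.2, "wx": 0.0, "wy": 0.0, "wz": 0.0, "hand": 0.2},
    {"tx": 0.0, "ty": 0.0, "tz": 0.2, "wx": 0.0, "wy": 0.0, "wz": 0.0, "hand": 0.2},
    {"tx": 0.0, "ty": 0.0, "tz": 0.2, "wx": 0.0, "wy": 0.0, "wz": 0.0, "hand": 0.2},
  ],
)

```text
time: 15.72
ee_pos: [0.5657, 0.4016, 0.2512]
tcp_rot: [-0.381, 3.115, 0.002]
force: [0.5, 0.4, 0.3]
gripper_width: 0.0549
grasp_force: 0.0
```

```bash
python3 -c "
from h import *
seg(mod(1,.1975),mod(1,.37),slot(1,.37))"
```

```text
at [0.5657 0.4016 0.2512] w 0.0549 f [0.5 0.4 0.3] q [-0.21  0.84 -0.7   1.55  0.61  0.98  0.71]
[0.0006, 0.0006, 0.0895] [0.0002, 0.0011, 0.0004]
[0.0, 0.0, -0.2875] [0.0, -0.0, 0.0]
[0.0817, -0.7138, 0.0] [0.0, -0.0, 0.0488]
```

Call:
apply_moves(
  targets=[
    {"tx": 0.0, "ty": 0.0, "tz": 0.045, "wx": 0.0, "wy": 0.0, "wz": 0.0, "hand": 0.2},
    {"tx": 0.0, "ty": 0.0, "tz": 0.075, "wx": 0.0, "wy": 0.0, "wz": 0.0, "hand": 0.2},
    {"tx": 0.0, "ty": 0.0, "tz": 0.089, "wx": 0.0, "wy": 0.0, "wz": 0.0, "hand": 0.2},
    {"tx": 0.0, "ty": 0.0, "tz": 0.089, "wx": 0.0, "wy": 0.0, "wz": 0.0, "hand": 0.2},
    {"tx": 0.0, "ty": 0.0, "tz": 0.089, "wx": 0.0, "wy": 0.0, "wz": 0.0, "hand": -0.4},
    {"tx": 0.0, "ty": 0.0, "tz": 0.089, "wx": 0.0, "wy": 0.0, "wz": 0.0, "hand": -0.4},
    {"tx": 0.0, "ty": 0.0, "tz": 0.089, "wx": 0.0, "wy": 0.0, "wz": 0.0, "hand": -0.4},
    {"tx": 0.0, "ty": 0.0, "tz": 0.089, "wx": 0.0, "wy": 0.0, "wz": 0.0, "hand": -0.4},
    {"tx": 0.0, "ty": 0.0, "tz": 0.089, "wx": 0.0, "wy": 0.0, "wz": 0.0, "hand": -0.4},
  ],
)

```text
time: 16.47
ee_pos: [0.5652, 0.4012, 0.196]
tcp_rot: [-0.382, 3.117, -0.0]
force: [-0.2, -0.2, 2.3]
gripper_width: 0.0435
grasp_force: 35.0
```

Call:
apply_moves(
  targets=[
    {"tx": 0.0, "ty": 0.0, "tz": -0.03, "wx": 0.0, "wy": 0.0, "wz": 0.0, "hand": -0.4},
    {"tx": 0.0, "ty": 0.0, "tz": -0.08, "wx": 0.0, "wy": 0.0, "wz": 0.0, "hand": -0.4},
    {"tx": 0.0, "ty": 0.0, "tz": -0.14, "wx": 0.0, "wy": 0.0, "wz": 0.0, "hand": -0.4},
    {"tx": 0.0, "ty": 0.0, "tz": -0.2, "wx": 0.0, "wy": 0.0, "wz": 0.0, "hand": -0.4},
    {"tx": 0.0, "ty": 0.0, "tz": -0.26, "wx": 0.0, "wy": 0.0, "wz": 0.0, "hand": -0.4},
    {"tx": 0.0, "ty": -0.05, "tz": -0.2875, "wx": 0.0, "wy": 0.0, "wz": 0.0, "hand": -0.4},
    {"tx": 0.0, "ty": -0.11, "tz": -0.2875, "wx": 0.0, "wy": 0.0, "wz": 0.0, "hand": -0.4},
    {"tx": 0.02, "ty": -0.17, "tz": -0.2875, "wx": 0.0, "wy": 0.0, "wz": 0.0, "hand": -0.4},
    {"tx": 0.03, "ty": -0.23, "tz": -0.2875, "wx": 0.0, "wy": 0.0, "wz": 0.0, "hand": -0.4},
    {"tx": 0.03, "ty": -0.29, "tz": -0.2875, "wx": 0.0, "wy": 0.0, "wz": 0.0, "hand": -0.4},
  ],
)

```text
time: 17.3
ee_pos: [0.5883, 0.2263, 0.3689]
tcp_rot: [-0.385, 3.118, -0.003]
force: [-0.1, 0.2, -1.1]
gripper_width: 0.0435
grasp_force: 35.0
```

Call:
apply_moves(
  targets=[
    {"tx": 0.0517, "ty": -0.424, "tz": 0.0, "wx": 0.0, "wy": 0.0, "wz": 0.0488, "hand": -0.4},
    {"tx": 0.0517, "ty": -0.424, "tz": 0.0, "wx": 0.0, "wy": 0.0, "wz": 0.0488, "hand": -0.4},
    {"tx": 0.0517, "ty": -0.424, "tz": 0.0, "wx": 0.0, "wy": 0.0, "wz": 0.0488, "hand": -0.4},
    {"tx": 0.0517, "ty": -0.424, "tz": 0.0, "wx": 0.0, "wy": 0.0, "wz": 0.0488, "hand": -0.4},
    {"tx": 0.0517, "ty": -0.424, "tz": 0.0, "wx": 0.0, "wy": 0.0, "wz": 0.0488, "hand": -0.4},
    {"tx": 0.0517, "ty": -0.424, "tz": 0.0, "wx": 0.0, "wy": 0.0, "wz": 0.0488, "hand": -0.4},
    {"tx": 0.0517, "ty": -0.424, "tz": 0.0, "wx": 0.0, "wy": 0.0, "wz": 0.0488, "hand": -0.4},
    {"tx": 0.0517, "ty": -0.424, "tz": 0.0, "wx": 0.0, "wy": 0.0, "wz": 0.0488, "hand": -0.4},
    {"tx": 0.0517, "ty": -0.424, "tz": 0.0, "wx": 0.0, "wy": 0.0, "wz": 0.0488, "hand": -0.4},
    {"tx": 0.0517, "ty": -0.424, "tz": 0.0, "wx": 0.0, "wy": 0.0, "wz": 0.0488, "hand": -0.4},
  ],
)

```text
time: 18.13
ee_pos: [0.6205, -0.0242, 0.3689]
tcp_rot: [-0.147, 3.137, 0.0]
force: [-0.0, 1.6, -0.6]
gripper_width: 0.0438
grasp_force: 35.0
```

```bash
python3 -c "
from h import *
seg(slot(1,.2495),slot(1,.37),mod(2,.37),mod(2,.25))"
```

```text
at [ 0.6205 -0.0242  0.3689] w 0.0438 f [-0.   1.6 -0.6] q [ 0.53  0.59 -0.76  1.67  0.45  1.06  1.29]
[0.0001, -0.0023, 0.1989] [0.0, 0.0003, 0.0015]
[-0.0, 0.0, -0.2008] [-0.0, 0.0, -0.0]
[0.1746, 0.5575, -0.0] [-0.0, 0.0, -0.0622]
[-0.0, -0.0, 0.2] [0.0, -0.0, -0.0]
```

Call:
apply_moves(
  targets=[
    {"tx": 0.0, "ty": -0.002, "tz": 0.06, "wx": 0.0, "wy": 0.0, "wz": 0.0, "hand": -0.4},
    {"tx": 0.0, "ty": -0.002, "tz": 0.11, "wx": 0.0, "wy": 0.0, "wz": 0.0, "hand": -0.4},
    {"tx": 0.0, "ty": -0.002, "tz": 0.15, "wx": 0.0, "wy": 0.0, "wz": 0.0, "hand": -0.4},
    {"tx": 0.0, "ty": -0.002, "tz": 0.18, "wx": 0.0, "wy": 0.0, "wz": 0.0, "hand": -0.4},
    {"tx": 0.0, "ty": -0.002, "tz": 0.193, "wx": 0.0, "wy": 0.0, "wz": 0.0, "hand": -0.4},
    {"tx": 0.0, "ty": -0.002, "tz": 0.202, "wx": 0.0, "wy": 0.0, "wz": 0.0, "hand": -0.4},
    {"tx": 0.0, "ty": -0.002, "tz": 0.202, "wx": 0.0, "wy": 0.0, "wz": 0.0, "hand": -0.4},
    {"tx": 0.0, "ty": -0.002, "tz": 0.202, "wx": 0.0, "wy": 0.0, "wz": 0.0, "hand": -0.4},
    {"tx": 0.0, "ty": -0.002, "tz": 0.202, "wx": 0.0, "wy": 0.0, "wz": 0.0, "hand": -0.4},
    {"tx": 0.0, "ty": -0.002, "tz": 0.202, "wx": 0.0, "wy": 0.0, "wz": 0.0, "hand": -0.4},
  ],
)

```text
time: 18.97
ee_pos: [0.6214, -0.0274, 0.2479]
tcp_rot: [-0.143, 3.136, -0.002]
force: [-1.0, -0.2, -1.5]
gripper_width: 0.0434
grasp_force: 35.0
```

Call:
apply_moves(
  targets=[
    {"tx": 0.0, "ty": 0.0, "tz": 0.0, "wx": 0.0, "wy": 0.0, "wz": 0.0, "hand": 0.2},
    {"tx": 0.0, "ty": 0.0, "tz": 0.0, "wx": 0.0, "wy": 0.0, "wz": 0.0, "hand": 0.2},
    {"tx": 0.0, "ty": 0.0, "tz": 0.0, "wx": 0.0, "wy": 0.0, "wz": 0.0, "hand": 0.2},
    {"tx": 0.0, "ty": 0.0, "tz": -0.03, "wx": 0.0, "wy": 0.0, "wz": 0.0, "hand": 0.2},
    {"tx": 0.0, "ty": 0.0, "tz": -0.08, "wx": 0.0, "wy": 0.0, "wz": 0.0, "hand": 0.2},
    {"tx": 0.0, "ty": 0.0, "tz": -0.14, "wx": 0.0, "wy": 0.0, "wz": 0.0, "hand": 0.2},
    {"tx": 0.0, "ty": 0.0, "tz": -0.2, "wx": 0.0, "wy": 0.0, "wz": 0.0, "hand": 0.2},
    {"tx": 0.0, "ty": 0.0, "tz": -0.2, "wx": 0.0, "wy": 0.0, "wz": 0.0, "hand": 0.2},
  ],
)

```text
time: 19.63
ee_pos: [0.6229, -0.0266, 0.3745]
tcp_rot: [-0.142, 3.126, -0.003]
force: [0.6, 0.1, 0.0]
gripper_width: 0.0552
grasp_force: 0.0
```

Call:
apply_moves(
  targets=[
    {"tx": 0.1746, "ty": 0.5575, "tz": 0.0, "wx": 0.0, "wy": 0.0, "wz": -0.0622, "hand": 0.2},
    {"tx": 0.1746, "ty": 0.5575, "tz": 0.0, "wx": 0.0, "wy": 0.0, "wz": -0.0622, "hand": 0.2},
    {"tx": 0.1746, "ty": 0.5575, "tz": 0.0, "wx": 0.0, "wy": 0.0, "wz": -0.0622, "hand": 0.2},
    {"tx": 0.1746, "ty": 0.5575, "tz": 0.0, "wx": 0.0, "wy": 0.0, "wz": -0.0622, "hand": 0.2},
    {"tx": 0.1746, "ty": 0.5575, "tz": 0.0, "wx": 0.0, "wy": 0.0, "wz": -0.0622, "hand": 0.2},
    {"tx": 0.1746, "ty": 0.5575, "tz": 0.0, "wx": 0.0, "wy": 0.0, "wz": -0.0622, "hand": 0.2},
    {"tx": 0.1746, "ty": 0.5575, "tz": 0.0, "wx": 0.0, "wy": 0.0, "wz": -0.0622, "hand": 0.2},
    {"tx": 0.1746, "ty": 0.5575, "tz": 0.0, "wx": 0.0, "wy": 0.0, "wz": -0.0622, "hand": 0.2},
    {"tx": 0.1746, "ty": 0.5575, "tz": 0.0, "wx": 0.0, "wy": 0.0, "wz": -0.0622, "hand": 0.2},
    {"tx": 0.1746, "ty": 0.5575, "tz": 0.0, "wx": 0.0, "wy": 0.0, "wz": -0.0622, "hand": 0.2},
  ],
)

```text
time: 20.47
ee_pos: [0.4831, 0.301, 0.3674]
tcp_rot: [-0.461, 3.107, 0.003]
force: [0.0, 0.6, 0.0]
gripper_width: 0.0551
grasp_force: 0.0
```

Call:
apply_moves(
  targets=[
    {"tx": 0.0, "ty": 0.0, "tz": 0.06, "wx": 0.0, "wy": 0.0, "wz": 0.0, "hand": 0.2},
    {"tx": 0.0, "ty": 0.0, "tz": 0.12, "wx": 0.0, "wy": 0.0, "wz": 0.0, "hand": 0.2},
    {"tx": 0.0, "ty": 0.0, "tz": 0.18, "wx": 0.0, "wy": 0.0, "wz": 0.0, "hand": 0.2},
    {"tx": 0.0, "ty": 0.0, "tz": 0.2, "wx": 0.0, "wy": 0.0, "wz": 0.0, "hand": 0.2},
    {"tx": 0.0, "ty": 0.0, "tz": 0.2, "wx": 0.0, "wy": 0.0, "wz": 0.0, "hand": 0.2},
    {"tx": 0.0, "ty": 0.0, "tz": 0.2, "wx": 0.0, "wy": 0.0, "wz": 0.0, "hand": 0.2},
    {"tx": 0.0, "ty": 0.0, "tz": 0.2, "wx": 0.0, "wy": 0.0, "wz": 0.0, "hand": 0.2},
  ],
)

```text
time: 21.05
ee_pos: [0.4873, 0.2963, 0.2486]
tcp_rot: [-0.447, 3.106, 0.001]
force: [-0.4, 0.5, 0.5]
gripper_width: 0.0551
grasp_force: 0.0
```

```bash
python3 -c "
from h import *
seg(mod(2,.1965),mod(2,.37),slot(2,.37))"
```

```text
at [0.4873 0.2963 0.2486] w 0.0551 f [-0.4  0.5  0.5] q [-0.05  0.68 -0.74  1.87  0.62  0.83  0.74]
[0.0004, 0.0034, 0.0868] [-0.0, 0.0011, 0.0005]
[0.0, 0.0, -0.2892] [0.0, -0.0, -0.0]
[0.0503, -0.4327, 0.0] [0.0, -0.0, 0.0622]
```

Call:
apply_moves(
  targets=[
    {"tx": 0.0, "ty": 0.003, "tz": 0.045, "wx": 0.0, "wy": 0.0, "wz": 0.0, "hand": 0.2},
    {"tx": 0.0, "ty": 0.003, "tz": 0.075, "wx": 0.0, "wy": 0.0, "wz": 0.0, "hand": 0.2},
    {"tx": 0.0, "ty": 0.003, "tz": 0.086, "wx": 0.0, "wy": 0.0, "wz": 0.0, "hand": 0.2},
    {"tx": 0.0, "ty": 0.003, "tz": 0.086, "wx": 0.0, "wy": 0.0, "wz": 0.0, "hand": 0.2},
    {"tx": 0.0, "ty": 0.003, "tz": 0.086, "wx": 0.0, "wy": 0.0, "wz": 0.0, "hand": -0.4},
    {"tx": 0.0, "ty": 0.003, "tz": 0.086, "wx": 0.0, "wy": 0.0, "wz": 0.0, "hand": -0.4},
    {"tx": 0.0, "ty": 0.003, "tz": 0.086, "wx": 0.0, "wy": 0.0, "wz": 0.0, "hand": -0.4},
    {"tx": 0.0, "ty": 0.003, "tz": 0.086, "wx": 0.0, "wy": 0.0, "wz": 0.0, "hand": -0.4},
    {"tx": 0.0, "ty": 0.003, "tz": 0.086, "wx": 0.0, "wy": 0.0, "wz": 0.0, "hand": -0.4},
  ],
)

```text
time: 21.8
ee_pos: [0.4866, 0.298, 0.1967]
tcp_rot: [-0.447, 3.106, -0.0]
force: [-0.8, -1.6, 7.6]
gripper_width: 0.0437
grasp_force: 35.0
```

Call:
apply_moves(
  targets=[
    {"tx": 0.0, "ty": 0.0, "tz": -0.03, "wx": 0.0, "wy": 0.0, "wz": 0.0, "hand": -0.4},
    {"tx": 0.0, "ty": 0.0, "tz": -0.08, "wx": 0.0, "wy": 0.0, "wz": 0.0, "hand": -0.4},
    {"tx": 0.0, "ty": 0.0, "tz": -0.14, "wx": 0.0, "wy": 0.0, "wz": 0.0, "hand": -0.4},
    {"tx": 0.0, "ty": 0.0, "tz": -0.2, "wx": 0.0, "wy": 0.0, "wz": 0.0, "hand": -0.4},
    {"tx": 0.0, "ty": 0.0, "tz": -0.26, "wx": 0.0, "wy": 0.0, "wz": 0.0, "hand": -0.4},
    {"tx": 0.0, "ty": 0.0, "tz": -0.289, "wx": 0.0, "wy": 0.0, "wz": 0.0, "hand": -0.4},
    {"tx": 0.0, "ty": 0.0, "tz": -0.289, "wx": 0.0, "wy": 0.0, "wz": 0.0, "hand": -0.4},
  ],
)

```text
time: 22.38
ee_pos: [0.4864, 0.2988, 0.3733]
tcp_rot: [-0.447, 3.101, 0.002]
force: [0.1, -0.8, -0.5]
gripper_width: 0.0438
grasp_force: 35.0
```

Call:
apply_moves(
  targets=[
    {"tx": 0.0503, "ty": -0.4327, "tz": 0.0, "wx": 0.0, "wy": 0.0, "wz": 0.0622, "hand": -0.4},
    {"tx": 0.0503, "ty": -0.4327, "tz": 0.0, "wx": 0.0, "wy": 0.0, "wz": 0.0622, "hand": -0.4},
    {"tx": 0.0503, "ty": -0.4327, "tz": 0.0, "wx": 0.0, "wy": 0.0, "wz": 0.0622, "hand": -0.4},
    {"tx": 0.0503, "ty": -0.4327, "tz": 0.0, "wx": 0.0, "wy": 0.0, "wz": 0.0622, "hand": -0.4},
    {"tx": 0.0503, "ty": -0.4327, "tz": 0.0, "wx": 0.0, "wy": 0.0, "wz": 0.0622, "hand": -0.4},
    {"tx": 0.0503, "ty": -0.4327, "tz": 0.0, "wx": 0.0, "wy": 0.0, "wz": 0.0622, "hand": -0.4},
    {"tx": 0.0503, "ty": -0.4327, "tz": 0.0, "wx": 0.0, "wy": 0.0, "wz": 0.0622, "hand": -0.4},
    {"tx": 0.0503, "ty": -0.4327, "tz": 0.0, "wx": 0.0, "wy": 0.0, "wz": 0.0622, "hand": -0.4},
    {"tx": 0.0503, "ty": -0.4327, "tz": 0.0, "wx": 0.0, "wy": 0.0, "wz": 0.0622, "hand": -0.4},
    {"tx": 0.0503, "ty": -0.4327, "tz": 0.0, "wx": 0.0, "wy": 0.0, "wz": 0.0622, "hand": -0.4},
  ],
)

```text
time: 23.22
ee_pos: [0.5297, 0.0418, 0.3684]
tcp_rot: [-0.146, 3.138, 0.0]
force: [0.2, -0.4, 0.2]
gripper_width: 0.0437
grasp_force: 35.0
```

```bash
python3 -c "
from h import *
seg(slot(2,.248),slot(2,.37),mod(3,.37),mod(3,.25))"
```

```text
at [0.5297 0.0418 0.3684] w 0.0437 f [ 0.2 -0.4  0.2] q [ 0.51  0.45 -0.81  1.89  0.39  0.97  1.18]
[-0.0012, -0.002, 0.2007] [0.0, 0.0, 0.0013]
[-0.0, 0.0, -0.2033] [-0.0, 0.0, -0.0]
[0.0447, 0.5799, -0.0] [-0.0, 0.0, 0.0194]
[-0.0, -0.0, 0.2] [0.0, -0.0, -0.0]
```

Call:
apply_moves(
  targets=[
    {"tx": 0.0, "ty": -0.002, "tz": 0.06, "wx": 0.0, "wy": 0.0, "wz": 0.0, "hand": -0.4},
    {"tx": 0.0, "ty": -0.002, "tz": 0.11, "wx": 0.0, "wy": 0.0, "wz": 0.0, "hand": -0.4},
    {"tx": 0.0, "ty": -0.002, "tz": 0.15, "wx": 0.0, "wy": 0.0, "wz": 0.0, "hand": -0.4},
    {"tx": 0.0, "ty": -0.002, "tz": 0.18, "wx": 0.0, "wy": 0.0, "wz": 0.0, "hand": -0.4},
    {"tx": 0.0, "ty": -0.002, "tz": 0.192, "wx": 0.0, "wy": 0.0, "wz": 0.0, "hand": -0.4},
    {"tx": 0.0, "ty": -0.002, "tz": 0.2, "wx": 0.0, "wy": 0.0, "wz": 0.0, "hand": -0.4},
    {"tx": 0.0, "ty": -0.002, "tz": 0.2, "wx": 0.0, "wy": 0.0, "wz": 0.0, "hand": -0.4},
    {"tx": 0.0, "ty": -0.002, "tz": 0.2, "wx": 0.0, "wy": 0.0, "wz": 0.0, "hand": -0.4},
    {"tx": 0.0, "ty": -0.002, "tz": 0.2, "wx": 0.0, "wy": 0.0, "wz": 0.0, "hand": -0.4},
    {"tx": 0.0, "ty": -0.002, "tz": 0.2, "wx": 0.0, "wy": 0.0, "wz": 0.0, "hand": -0.4},
  ],
)

```text
time: 24.05
ee_pos: [0.5307, 0.0389, 0.2496]
tcp_rot: [-0.143, 3.136, -0.002]
force: [-0.1, -0.5, -0.7]
gripper_width: 0.0436
grasp_force: 35.0
```

Call:
apply_moves(
  targets=[
    {"tx": 0.0, "ty": 0.0, "tz": 0.0, "wx": 0.0, "wy": 0.0, "wz": 0.0, "hand": 0.2},
    {"tx": 0.0, "ty": 0.0, "tz": 0.0, "wx": 0.0, "wy": 0.0, "wz": 0.0, "hand": 0.2},
    {"tx": 0.0, "ty": 0.0, "tz": 0.0, "wx": 0.0, "wy": 0.0, "wz": 0.0, "hand": 0.2},
    {"tx": 0.0, "ty": 0.0, "tz": -0.03, "wx": 0.0, "wy": 0.0, "wz": 0.0, "hand": 0.2},
    {"tx": 0.0, "ty": 0.0, "tz": -0.08, "wx": 0.0, "wy": 0.0, "wz": 0.0, "hand": 0.2},
    {"tx": 0.0, "ty": 0.0, "tz": -0.14, "wx": 0.0, "wy": 0.0, "wz": 0.0, "hand": 0.2},
    {"tx": 0.0, "ty": 0.0, "tz": -0.2, "wx": 0.0, "wy": 0.0, "wz": 0.0, "hand": 0.2},
    {"tx": 0.0, "ty": 0.0, "tz": -0.2, "wx": 0.0, "wy": 0.0, "wz": 0.0, "hand": 0.2},
  ],
)

```text
time: 24.72
ee_pos: [0.5321, 0.0401, 0.3751]
tcp_rot: [-0.143, 3.127, -0.002]
force: [1.0, -0.4, 0.4]
gripper_width: 0.0548
grasp_force: 0.0
```

Call:
apply_moves(
  targets=[
    {"tx": 0.0447, "ty": 0.58, "tz": 0.0, "wx": 0.0, "wy": 0.0, "wz": 0.0194, "hand": 0.2},
    {"tx": 0.0447, "ty": 0.58, "tz": 0.0, "wx": 0.0, "wy": 0.0, "wz": 0.0194, "hand": 0.2},
    {"tx": 0.0447, "ty": 0.58, "tz": 0.0, "wx": 0.0, "wy": 0.0, "wz": 0.0194, "hand": 0.2},
    {"tx": 0.0447, "ty": 0.58, "tz": 0.0, "wx": 0.0, "wy": 0.0, "wz": 0.0194, "hand": 0.2},
    {"tx": 0.0447, "ty": 0.58, "tz": 0.0, "wx": 0.0, "wy": 0.0, "wz": 0.0194, "hand": 0.2},
    {"tx": 0.0447, "ty": 0.58, "tz": 0.0, "wx": 0.0, "wy": 0.0, "wz": 0.0194, "hand": 0.2},
    {"tx": 0.0447, "ty": 0.58, "tz": 0.0, "wx": 0.0, "wy": 0.0, "wz": 0.0194, "hand": 0.2},
    {"tx": 0.0447, "ty": 0.58, "tz": 0.0, "wx": 0.0, "wy": 0.0, "wz": 0.0194, "hand": 0.2},
    {"tx": 0.0447, "ty": 0.58, "tz": 0.0, "wx": 0.0, "wy": 0.0, "wz": 0.0194, "hand": 0.2},
    {"tx": 0.0447, "ty": 0.58, "tz": 0.0, "wx": 0.0, "wy": 0.0, "wz": 0.0194, "hand": 0.2},
  ],
)

```text
time: 25.55
ee_pos: [0.4693, 0.3878, 0.3683]
tcp_rot: [0.058, -3.141, -0.004]
force: [-0.5, -0.5, 0.9]
gripper_width: 0.0552
grasp_force: 0.0
```

Call:
apply_moves(
  targets=[
    {"tx": 0.0, "ty": 0.0, "tz": 0.06, "wx": 0.0, "wy": 0.0, "wz": 0.0, "hand": 0.2},
    {"tx": 0.0, "ty": 0.0, "tz": 0.12, "wx": 0.0, "wy": 0.0, "wz": 0.0, "hand": 0.2},
    {"tx": 0.0, "ty": 0.0, "tz": 0.18, "wx": 0.0, "wy": 0.0, "wz": 0.0, "hand": 0.2},
    {"tx": 0.0, "ty": 0.0, "tz": 0.2, "wx": 0.0, "wy": 0.0, "wz": 0.0, "hand": 0.2},
    {"tx": 0.0, "ty": 0.0, "tz": 0.2, "wx": 0.0, "wy": 0.0, "wz": 0.0, "hand": 0.2},
    {"tx": 0.0, "ty": 0.0, "tz": 0.2, "wx": 0.0, "wy": 0.0, "wz": 0.0, "hand": 0.2},
    {"tx": 0.0, "ty": 0.0, "tz": 0.2, "wx": 0.0, "wy": 0.0, "wz": 0.0, "hand": 0.2},
  ],
)

```text
time: 26.13
ee_pos: [0.4728, 0.3834, 0.2504]
tcp_rot: [-0.046, 3.138, 0.002]
force: [-0.4, 0.3, -0.4]
gripper_width: 0.0552
grasp_force: 0.0
```

```bash
python3 -c "
from h import *
seg(mod(3,.1965),mod(3,.37),slot(3,.37))"
```

```text
at [0.4728 0.3834 0.2504] w 0.0552 f [-0.4  0.3 -0.4] q [-0.23  0.72 -0.7   1.78  0.59  0.86  0.4 ]
[0.0002, 0.0022, 0.0899] [0.0004, 0.001, 0.0004]
[0.0, 0.0, -0.2892] [0.0, -0.0, -0.0]
[-0.0874, -0.6992, -0.0] [0.0, -0.0, -0.0194]
```

Call:
apply_moves(
  targets=[
    {"tx": 0.0, "ty": 0.002, "tz": 0.045, "wx": 0.0, "wy": 0.0, "wz": 0.0, "hand": 0.2},
    {"tx": 0.0, "ty": 0.002, "tz": 0.075, "wx": 0.0, "wy": 0.0, "wz": 0.0, "hand": 0.2},
    {"tx": 0.0, "ty": 0.002, "tz": 0.089, "wx": 0.0, "wy": 0.0, "wz": 0.0, "hand": 0.2},
    {"tx": 0.0, "ty": 0.002, "tz": 0.089, "wx": 0.0, "wy": 0.0, "wz": 0.0, "hand": 0.2},
    {"tx": 0.0, "ty": 0.002, "tz": 0.089, "wx": 0.0, "wy": 0.0, "wz": 0.0, "hand": -0.4},
    {"tx": 0.0, "ty": 0.002, "tz": 0.089, "wx": 0.0, "wy": 0.0, "wz": 0.0, "hand": -0.4},
    {"tx": 0.0, "ty": 0.002, "tz": 0.089, "wx": 0.0, "wy": 0.0, "wz": 0.0, "hand": -0.4},
    {"tx": 0.0, "ty": 0.002, "tz": 0.089, "wx": 0.0, "wy": 0.0, "wz": 0.0, "hand": -0.4},
    {"tx": 0.0, "ty": 0.002, "tz": 0.089, "wx": 0.0, "wy": 0.0, "wz": 0.0, "hand": -0.4},
  ],
)

```text
time: 26.88
ee_pos: [0.4726, 0.3847, 0.1966]
tcp_rot: [-0.047, 3.138, 0.001]
force: [-0.1, -0.7, 6.9]
gripper_width: 0.0437
grasp_force: 35.0
```

Call:
apply_moves(
  targets=[
    {"tx": 0.0, "ty": 0.0, "tz": -0.03, "wx": 0.0, "wy": 0.0, "wz": 0.0, "hand": -0.4},
    {"tx": 0.0, "ty": 0.0, "tz": -0.08, "wx": 0.0, "wy": 0.0, "wz": 0.0, "hand": -0.4},
    {"tx": 0.0, "ty": 0.0, "tz": -0.14, "wx": 0.0, "wy": 0.0, "wz": 0.0, "hand": -0.4},
    {"tx": 0.0, "ty": 0.0, "tz": -0.2, "wx": 0.0, "wy": 0.0, "wz": 0.0, "hand": -0.4},
    {"tx": 0.0, "ty": 0.0, "tz": -0.26, "wx": 0.0, "wy": 0.0, "wz": 0.0, "hand": -0.4},
    {"tx": 0.0, "ty": -0.05, "tz": -0.289, "wx": 0.0, "wy": 0.0, "wz": 0.0, "hand": -0.4},
    {"tx": 0.0, "ty": -0.11, "tz": -0.289, "wx": 0.0, "wy": 0.0, "wz": 0.0, "hand": -0.4},
    {"tx": -0.02, "ty": -0.17, "tz": -0.289, "wx": 0.0, "wy": 0.0, "wz": 0.0, "hand": -0.4},
    {"tx": -0.03, "ty": -0.23, "tz": -0.289, "wx": 0.0, "wy": 0.0, "wz": 0.0, "hand": -0.4},
    {"tx": -0.03, "ty": -0.29, "tz": -0.289, "wx": 0.0, "wy": 0.0, "wz": 0.0, "hand": -0.4},
  ],
)

```text
time: 27.72
ee_pos: [0.4959, 0.2087, 0.3688]
tcp_rot: [-0.045, 3.139, -0.002]
force: [0.2, -0.7, -0.8]
gripper_width: 0.0438
grasp_force: 35.0
```

Call:
apply_moves(
  targets=[
    {"tx": -0.0574, "ty": -0.409, "tz": 0.0, "wx": 0.0, "wy": 0.0, "wz": -0.0194, "hand": -0.4},
    {"tx": -0.0574, "ty": -0.409, "tz": 0.0, "wx": 0.0, "wy": 0.0, "wz": -0.0194, "hand": -0.4},
    {"tx": -0.0574, "ty": -0.409, "tz": 0.0, "wx": 0.0, "wy": 0.0, "wz": -0.0194, "hand": -0.4},
    {"tx": -0.0574, "ty": -0.409, "tz": 0.0, "wx": 0.0, "wy": 0.0, "wz": -0.0194, "hand": -0.4},
    {"tx": -0.0574, "ty": -0.409, "tz": 0.0, "wx": 0.0, "wy": 0.0, "wz": -0.0194, "hand": -0.4},
    {"tx": -0.0574, "ty": -0.409, "tz": 0.0, "wx": 0.0, "wy": 0.0, "wz": -0.0194, "hand": -0.4},
    {"tx": -0.0574, "ty": -0.409, "tz": 0.0, "wx": 0.0, "wy": 0.0, "wz": -0.0194, "hand": -0.4},
    {"tx": -0.0574, "ty": -0.409, "tz": 0.0, "wx": 0.0, "wy": 0.0, "wz": -0.0194, "hand": -0.4},
    {"tx": -0.0574, "ty": -0.409, "tz": 0.0, "wx": 0.0, "wy": 0.0, "wz": -0.0194, "hand": -0.4},
    {"tx": -0.0574, "ty": -0.409, "tz": 0.0, "wx": 0.0, "wy": 0.0, "wz": -0.0194, "hand": -0.4},
  ],
)

```text
time: 28.55
ee_pos: [0.5366, -0.0318, 0.369]
tcp_rot: [-0.147, 3.137, -0.001]
force: [0.4, 0.9, -0.9]
gripper_width: 0.0435
grasp_force: 35.0
```

```bash
python3 -c "
from h import *
seg(slot(3,.248))"
```

```text
at [ 0.5366 -0.0318  0.369 ] w 0.0435 f [ 0.4  0.9 -0.9] q [ 0.64  0.46 -0.81  1.87  0.39  0.98  1.32]
[-0.0003, -0.0022, 0.2017] [-0.0002, 0.0002, 0.0014]
```

Call:
apply_moves(
  targets=[
    {"tx": 0.0, "ty": -0.002, "tz": 0.06, "wx": 0.0, "wy": 0.0, "wz": 0.0, "hand": -0.4},
    {"tx": 0.0, "ty": -0.002, "tz": 0.11, "wx": 0.0, "wy": 0.0, "wz": 0.0, "hand": -0.4},
    {"tx": 0.0, "ty": -0.002, "tz": 0.15, "wx": 0.0, "wy": 0.0, "wz": 0.0, "hand": -0.4},
    {"tx": 0.0, "ty": -0.002, "tz": 0.18, "wx": 0.0, "wy": 0.0, "wz": 0.0, "hand": -0.4},
    {"tx": 0.0, "ty": -0.002, "tz": 0.193, "wx": 0.0, "wy": 0.0, "wz": 0.0, "hand": -0.4},
    {"tx": 0.0, "ty": -0.002, "tz": 0.202, "wx": 0.0, "wy": 0.0, "wz": 0.0, "hand": -0.4},
    {"tx": 0.0, "ty": -0.002, "tz": 0.202, "wx": 0.0, "wy": 0.0, "wz": 0.0, "hand": -0.4},
    {"tx": 0.0, "ty": -0.002, "tz": 0.202, "wx": 0.0, "wy": 0.0, "wz": 0.0, "hand": -0.4},
    {"tx": 0.0, "ty": -0.002, "tz": 0.202, "wx": 0.0, "wy": 0.0, "wz": 0.0, "hand": -0.4},
    {"tx": 0.0, "ty": -0.002, "tz": 0.202, "wx": 0.0, "wy": 0.0, "wz": 0.0, "hand": -0.4},
  ],
)

```text
time: 29.38
ee_pos: [0.5374, -0.0345, 0.2483]
tcp_rot: [-0.143, 3.136, -0.002]
force: [-0.1, 0.8, -0.9]
gripper_width: 0.0438
grasp_force: 35.0
```

Call:
apply_moves(
  targets=[
    {"tx": 0.0, "ty": 0.0, "tz": 0.0, "wx": 0.0, "wy": 0.0, "wz": 0.0, "hand": 0.2},
    {"tx": 0.0, "ty": 0.0, "tz": 0.0, "wx": 0.0, "wy": 0.0, "wz": 0.0, "hand": 0.2},
    {"tx": 0.0, "ty": 0.0, "tz": 0.0, "wx": 0.0, "wy": 0.0, "wz": 0.0, "hand": 0.2},
    {"tx": 0.0, "ty": 0.0, "tz": -0.03, "wx": 0.0, "wy": 0.0, "wz": 0.0, "hand": 0.2},
    {"tx": 0.0, "ty": 0.0, "tz": -0.08, "wx": 0.0, "wy": 0.0, "wz": 0.0, "hand": 0.2},
    {"tx": 0.0, "ty": 0.0, "tz": -0.14, "wx": 0.0, "wy": 0.0, "wz": 0.0, "hand": 0.2},
    {"tx": 0.0, "ty": 0.0, "tz": -0.2, "wx": 0.0, "wy": 0.0, "wz": 0.0, "hand": 0.2},
    {"tx": -0.05, "ty": 0.03, "tz": -0.24, "wx": 0.0, "wy": 0.0, "wz": 0.0, "hand": 0.2},
    {"tx": -0.1, "ty": 0.06, "tz": -0.28, "wx": 0.0, "wy": 0.0, "wz": 0.0, "hand": 0.2},
  ],
)

```text
time: 30.13
ee_pos: [0.5926, 0.0045, 0.4172]
tcp_rot: [-0.136, 3.137, -0.005]
force: [0.2, 0.5, -1.2]
gripper_width: 0.0551
grasp_force: 0.0
```

Call:
apply_moves(
  targets=[
    {"tx": -0.05, "ty": 0.0, "tz": 0.0, "wx": 0.0, "wy": 0.0, "wz": 0.0, "hand": 1.0},
    {"tx": -0.1, "ty": 0.0, "tz": 0.0, "wx": 0.0, "wy": 0.0, "wz": 0.0, "hand": 1.0},
    {"tx": -0.1, "ty": 0.0, "tz": 0.0, "wx": 0.0, "wy": 0.0, "wz": 0.0, "hand": 1.0},
    {"tx": -0.1, "ty": 0.0, "tz": 0.0, "wx": 0.0, "wy": 0.0, "wz": 0.0, "hand": 1.0},
    {"tx": -0.1, "ty": 0.0, "tz": 0.0, "wx": 0.0, "wy": 0.0, "wz": 0.0, "hand": 1.0},
    {"tx": -0.1, "ty": 0.0, "tz": 0.0, "wx": 0.0, "wy": 0.0, "wz": 0.0, "hand": 1.0},
  ],
)

```text
time: 30.63
ee_pos: [0.6513, 0.0114, 0.4146]
tcp_rot: [0.143, -3.138, 0.002]
force: [0.2, -0.2, 0.6]
gripper_width: 0.0916
grasp_force: 0.0
```

Run:
```python
from h import *
s=observe(); json.dump([s["ee_pos"].tolist(),s["tcp_rot"].tolist()],open("w3.json","w")); c,im=snap("wrist","w3.png"); snap("side","s3.png"); snap("scene","sc3.png")
# cover target look: TCP so that the mat is in the window, tool x yaw back at 90 deg
seg((np.array([.504,-.417,.42]),down(np.pi/2+YAW)))
```

```text
at [0.6516 0.0112 0.415 ] w 0.0918 f [0.1 0.3 0.2] q [ 0.46  0.59 -0.77  1.55  0.44  1.18  1.26]
[0.3096, -0.6884, -0.0073] [-0.0003, 0.0005, 0.5005]
```

View pics/w3.png

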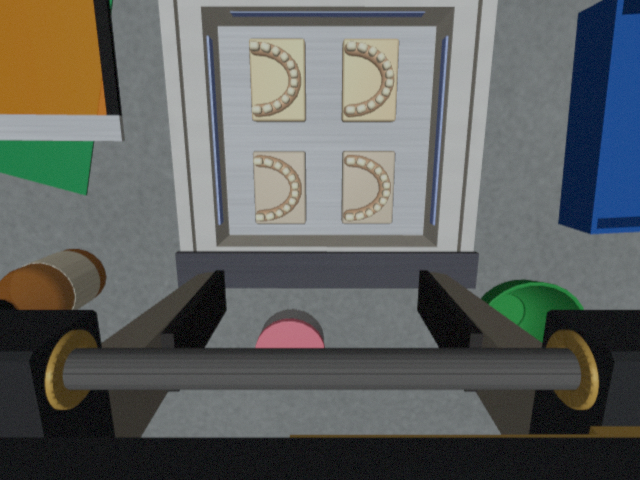

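View pics/sc3.png

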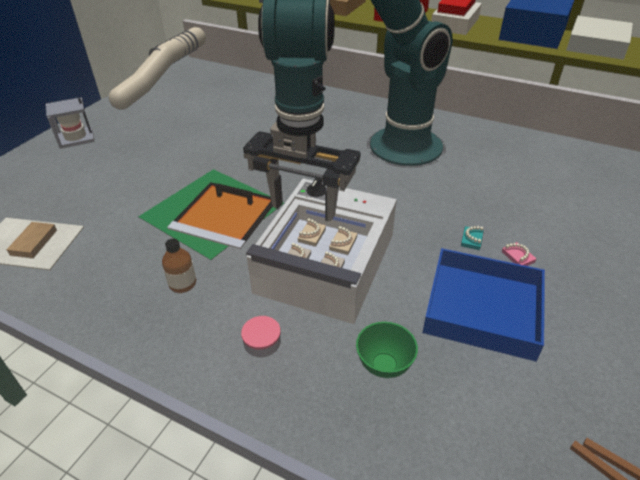

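All four models stand teeth up on the chamber floor (wrist view around (275,80), (370,80), (278,187), (368,187)); the cover is on the mat, top left. I go and look at it from above.

Call:
apply_moves(
  targets=[
    {"tx": 0.31, "ty": -0.688, "tz": -0.007, "wx": 0.0, "wy": 0.0, "wz": 0.5, "hand": 1.0},
    {"tx": 0.31, "ty": -0.688, "tz": -0.007, "wx": 0.0, "wy": 0.0, "wz": 0.5, "hand": 1.0},
    {"tx": 0.31, "ty": -0.688, "tz": -0.007, "wx": 0.0, "wy": 0.0, "wz": 0.5, "hand": 1.0},
    {"tx": 0.31, "ty": -0.688, "tz": -0.007, "wx": 0.0, "wy": 0.0, "wz": 0.5, "hand": 1.0},
    {"tx": 0.31, "ty": -0.688, "tz": -0.007, "wx": 0.0, "wy": 0.0, "wz": 0.5, "hand": 1.0},
    {"tx": 0.31, "ty": -0.688, "tz": -0.007, "wx": 0.0, "wy": 0.0, "wz": 0.5, "hand": 1.0},
    {"tx": 0.31, "ty": -0.688, "tz": -0.007, "wx": 0.0, "wy": 0.0, "wz": 0.5, "hand": 1.0},
    {"tx": 0.31, "ty": -0.688, "tz": -0.007, "wx": 0.0, "wy": 0.0, "wz": 0.5, "hand": 1.0},
    {"tx": 0.31, "ty": -0.688, "tz": -0.007, "wx": 0.0, "wy": 0.0, "wz": 0.5, "hand": 1.0},
    {"tx": 0.31, "ty": -0.688, "tz": -0.007, "wx": 0.0, "wy": 0.0, "wz": 0.5, "hand": 1.0},
  ],
)

```text
time: 31.62
ee_pos: [0.5147, -0.3841, 0.4196]
tcp_rot: [1.728, 2.621, -0.001]
force: [1.1, 0.0, -0.1]
gripper_width: 0.0914
grasp_force: 0.0
```

Run:
```python
from h import *
seg((np.array([.504,-.417,.42]),down(np.pi/2+YAW)))
# refine the unit from w3
p=json.load(open("w3.json")); c=cam("wrist",dict(ee_pos=np.array(p[0]),tcp_rot=np.array(p[1])))
g=cv2.GaussianBlur(cv2.cvtColor(cv2.imread("pics/w3.png"),cv2.COLOR_BGR2GRAY).astype(float),(3,3),0)
def run(pts,z,nm):
    X=ray(c,pts,z); L=RU.inv().apply(X-O)*1000; print(nm,"unit x",L[[0,-1],0].round(1),"y",L[[0,-1],1].round(1),np.median(L,0).round(1))
ev=lambda rows,lo,hi,sg: np.array([[lo+np.argmax(sg*np.diff(g[v,lo:hi]))+.5,v] for v in rows])
eh=lambda cols,lo,hi,sg: np.array([[u,lo+np.argmax(sg*np.diff(g[lo:hi,u]))+.5] for u in cols])
run(ev(range(10,235,5),155,182,1),.108,"outer rim y-114")
run(ev(range(10,235,5),475,500,-1),.108,"outer rim y+114")
run(eh(range(200,460,5),246,258,-1),.119,"lip front top x86")
run(ev(range(258,285,3),170,182,-1),.119,"lip end y-114")
run(ev(range(258,268,3),470,482,1),.119,"lip end y+114")
```

```text
at [ 0.5147 -0.3841  0.4196] w 0.0914 f [ 1.1  0.  -0.1] q [ 0.91  0.49 -0.45  1.59  0.23  1.12  0.81]
[-0.0434, -0.038, -0.0006] [0.0002, 0.0006, 0.1006]
outer rim y-114 unit x [-80.2  71.8] y [-100.7 -113.2] [  -9.1 -113.4  108. ]
outer rim y+114 unit x [-80.4  71.4] y [101.9 115.2] [ -9.4 114.7 108. ]
lip front top x86 unit x [85.1 85.5] y [-94.2  96.9] [ 85.3   1.3 119. ]
lip end y-114 unit x [ 91.  110.1] y [-113.1 -113.3] [ 100.4 -113.4  119. ]
lip end y+114 unit x [90.6 97.7] y [115.  114.9] [ 94.1 114.8 119. ]
```

Call:
apply_moves(
  targets=[
    {"tx": -0.043, "ty": -0.038, "tz": 0.0, "wx": 0.0, "wy": 0.0, "wz": 0.1, "hand": 1.0},
    {"tx": -0.043, "ty": -0.038, "tz": 0.0, "wx": 0.0, "wy": 0.0, "wz": 0.1, "hand": 1.0},
    {"tx": -0.043, "ty": -0.038, "tz": 0.0, "wx": 0.0, "wy": 0.0, "wz": 0.1, "hand": 1.0},
    {"tx": -0.043, "ty": -0.038, "tz": 0.0, "wx": 0.0, "wy": 0.0, "wz": 0.1, "hand": 1.0},
    {"tx": -0.043, "ty": -0.038, "tz": 0.0, "wx": 0.0, "wy": 0.0, "wz": 0.1, "hand": 1.0},
    {"tx": -0.043, "ty": -0.038, "tz": 0.0, "wx": 0.0, "wy": 0.0, "wz": 0.1, "hand": 1.0},
    {"tx": -0.043, "ty": -0.038, "tz": 0.0, "wx": 0.0, "wy": 0.0, "wz": 0.1, "hand": 1.0},
  ],
)

```text
time: 32.2
ee_pos: [0.5058, -0.4146, 0.4191]
tcp_rot: [2.107, 2.328, -0.0]
force: [-0.0, 0.5, 0.5]
gripper_width: 0.0918
grasp_force: 0.0
```

```bash
sed -i 's/O=np.array(\[.5756,.0075,0\])/O=np.array([.5753,.0081,0])/' h.py
python3 - <<'E'
from h import *
s=observe(); json.dump([s["ee_pos"].tolist(),s["tcp_rot"].tolist()],open("w4.json","w")); snap("wrist","w4.png"); print(s["ee_pos"])
E
```

```text
[ 0.50584187 -0.41458771  0.41906113]
```

View pics/w4.png

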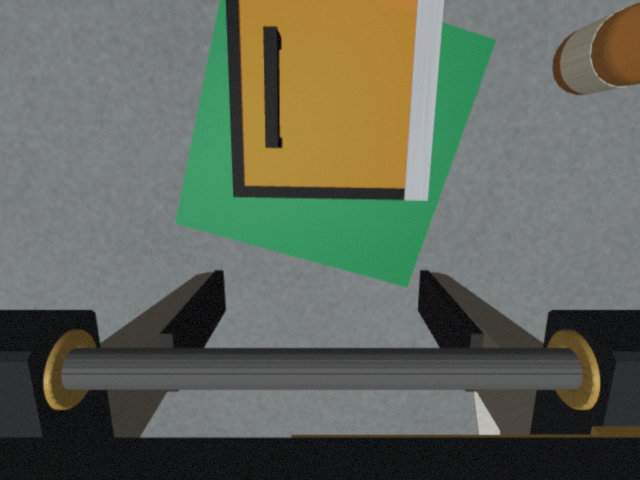

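The cover has been knocked sideways (towards the unit): bar now at (264..280, 27..147), metal edge from (443,0) to (428,200).

Run:
```python
from h import *
p=json.load(open("w4.json")); c=cam("wrist",dict(ee_pos=np.array(p[0]),tcp_rot=np.array(p[1])))
g=cv2.GaussianBlur(cv2.cvtColor(cv2.imread("pics/w4.png"),cv2.COLOR_BGR2GRAY).astype(float),(3,3),0)
ev=lambda rows,lo,hi,sg: np.array([[lo+np.argmax(sg*np.diff(g[v,lo:hi]))+.5,v] for v in rows])
eh=lambda cols,lo,hi,sg: np.array([[u,lo+np.argmax(sg*np.diff(g[lo:hi,u]))+.5] for u in cols])
def fit(pts,z,nm):
    X=ray(c,pts,z)[:,:2]*1000; v=cv2.fitLine(X.astype(np.float32),cv2.DIST_HUBER,0,.01,.01).ravel(); print(nm,X[0].round(1),X[-1].round(1),"ang",round(np.degrees(np.arctan2(v[1],v[0])),2)); return v
fit(ev(range(45,135,4),255,272,-1),.044,"bar left")
fit(ev(range(45,135,4),272,290,1),.044,"bar right")
fit(eh(range(267,276,2),20,35,-1),.044,"bar far end"); fit(eh(range(267,276,2),138,155,1),.044,"bar near end")
fit(ev(range(60,180,4),425,450,-1),.008,"metal edge outer")
fit(eh(range(250,400,5),190,206,1),.005,"frame near edge (y-100)")
fit(ev(range(60,180,4),222,242,-1),.008,"front edge")
```

```text
bar left [ 442.3 -269.9] [ 447.7 -342. ] ang -85.41
bar right [ 456.7 -268.5] [ 461.1 -340.6] ang -84.96
bar far end [ 444.3 -255.3] [ 451.  -254.7] ang 5.7
bar near end [ 450.8 -354.4] [ 458.  -353.6] ang 5.68
metal edge outer [ 602.3 -258.4] [ 611.8 -366.6] ang -85.29
frame near edge (y-100) [ 431.2 -405.8] [ 581.  -394.1] ang 4.66
front edge [ 403.4 -278.2] [ 412.9 -386.3] ang -85.23
```

Run:
```python
from h import *
R=down(np.pi/2+.084); g=np.array([.451,-.3047,0])
seg((g+[0,0,.29],R),(g+[0,0,.209],R))
```

```text
at [ 0.5058 -0.4147  0.419 ] w 0.0921 f [ 0.4 -0.6  0.9] q [ 0.9   0.5  -0.37  1.56  0.19  1.12  0.58]
[0.1917, -0.0729, 0.2148] [0.0002, 0.0003, 0.0049]
[0.0, -0.0, 0.135] [0.0, 0.0, 0.0]
```

Call:
apply_moves(
  targets=[
    {"tx": 0.06, "ty": -0.023, "tz": 0.04, "wx": 0.0, "wy": 0.0, "wz": 0.0, "hand": 0.2},
    {"tx": 0.12, "ty": -0.046, "tz": 0.08, "wx": 0.0, "wy": 0.0, "wz": 0.005, "hand": 0.2},
    {"tx": 0.1917, "ty": -0.073, "tz": 0.12, "wx": 0.0, "wy": 0.0, "wz": 0.005, "hand": 0.2},
    {"tx": 0.1917, "ty": -0.073, "tz": 0.17, "wx": 0.0, "wy": 0.0, "wz": 0.005, "hand": 0.2},
    {"tx": 0.1917, "ty": -0.073, "tz": 0.215, "wx": 0.0, "wy": 0.0, "wz": 0.005, "hand": 0.2},
    {"tx": 0.1917, "ty": -0.073, "tz": 0.215, "wx": 0.0, "wy": 0.0, "wz": 0.005, "hand": 0.2},
    {"tx": 0.1917, "ty": -0.073, "tz": 0.215, "wx": 0.0, "wy": 0.0, "wz": 0.005, "hand": 0.2},
    {"tx": 0.1917, "ty": -0.073, "tz": 0.215, "wx": 0.0, "wy": 0.0, "wz": 0.005, "hand": 0.2},
    {"tx": 0.1917, "ty": -0.073, "tz": 0.215, "wx": 0.0, "wy": 0.0, "wz": 0.005, "hand": 0.2},
  ],
)

```text
time: 33.0
ee_pos: [0.452, -0.306, 0.2917]
tcp_rot: [2.126, 2.306, 0.001]
force: [0.5, -0.2, 0.8]
gripper_width: 0.0556
grasp_force: 0.0
```

Run:
```python
from h import *
R=down(np.pi/2+.084); g=np.array([.451,-.3047,0])
seg((g+[0,0,.209],R))
```

```text
at [ 0.452  -0.306   0.2917] w 0.0556 f [ 0.5 -0.2  0.8] q [ 0.83  0.48 -0.37  1.93  0.24  0.77  0.4 ]
[0.0027, -0.002, 0.1378] [0.0011, 0.001, -0.0009]
```

Call:
apply_moves(
  targets=[
    {"tx": 0.0015, "ty": -0.001, "tz": 0.06, "wx": 0.001, "wy": 0.001, "wz": 0.0, "hand": 0.2},
    {"tx": 0.0015, "ty": -0.001, "tz": 0.11, "wx": 0.001, "wy": 0.001, "wz": 0.0, "hand": 0.2},
    {"tx": 0.0015, "ty": -0.001, "tz": 0.13, "wx": 0.001, "wy": 0.001, "wz": 0.0, "hand": 0.2},
    {"tx": 0.0015, "ty": -0.001, "tz": 0.136, "wx": 0.001, "wy": 0.001, "wz": 0.0, "hand": 0.2},
    {"tx": 0.0015, "ty": -0.001, "tz": 0.136, "wx": 0.001, "wy": 0.001, "wz": 0.0, "hand": -1.0},
    {"tx": 0.0015, "ty": -0.001, "tz": 0.136, "wx": 0.001, "wy": 0.001, "wz": 0.0, "hand": -1.0},
    {"tx": 0.0015, "ty": -0.001, "tz": 0.136, "wx": 0.001, "wy": 0.001, "wz": 0.0, "hand": -1.0},
    {"tx": 0.0015, "ty": -0.001, "tz": 0.136, "wx": 0.001, "wy": 0.001, "wz": 0.0, "hand": -1.0},
    {"tx": 0.0015, "ty": -0.001, "tz": 0.136, "wx": 0.001, "wy": 0.001, "wz": 0.0, "hand": -1.0},
    {"tx": 0.0015, "ty": -0.001, "tz": 0.136, "wx": 0.001, "wy": 0.001, "wz": 0.0, "hand": -1.0},
  ],
  grip_force=50.0,
)

```text
time: 33.83
ee_pos: [0.4505, -0.3044, 0.2089]
tcp_rot: [-2.127, -2.309, 0.0]
force: [-0.1, -0.1, -0.2]
gripper_width: 0.0174
grasp_force: 0.0
```

Call:
apply_moves(
  targets=[
    {"tx": 0.0, "ty": 0.0, "tz": 0.0, "wx": 0.0, "wy": 0.0, "wz": 0.0, "hand": -1.0},
    {"tx": 0.0, "ty": 0.0, "tz": 0.0, "wx": 0.0, "wy": 0.0, "wz": 0.0, "hand": -1.0},
    {"tx": 0.0, "ty": 0.0, "tz": 0.0, "wx": 0.0, "wy": 0.0, "wz": 0.0, "hand": -1.0},
  ],
)

```text
time: 34.08
ee_pos: [0.4506, -0.3044, 0.2086]
tcp_rot: [-2.127, -2.309, 0.001]
force: [-1.0, 0.9, 5.7]
gripper_width: 0.0116
grasp_force: 50.0
```

Run:
```python
from h import *
R=down(np.pi/2+YAW); s=observe(); print(s["grasp_force"],s["tcp_rot"])
seg((s["ee_pos"]*[1,1,0]+[0,0,.47],R),(np.array([.445,-.01,.47]),R))
```

```text
50.00160813331604 [-2.12690159e+00 -2.30853186e+00  7.04010532e-04]
at [ 0.4506 -0.3044  0.2086] w 0.0116 f [-1.   0.9  5.7] q [ 0.79  0.6  -0.32  1.97  0.31  0.62  0.34]
[0.0007, -0.0009, -0.4356] [-0.0007, -0.0005, -0.0023]
[0.4895, 0.0344, -0.0] [0.0, 0.0, 0.0]
```

Call:
apply_moves(
  targets=[
    {"tx": 0.0, "ty": 0.0, "tz": -0.03, "wx": 0.0, "wy": 0.0, "wz": 0.0, "hand": -1.0},
    {"tx": 0.0, "ty": 0.0, "tz": -0.08, "wx": 0.0, "wy": 0.0, "wz": 0.0, "hand": -1.0},
    {"tx": 0.0, "ty": 0.0, "tz": -0.14, "wx": 0.0, "wy": 0.0, "wz": 0.0, "hand": -1.0},
    {"tx": 0.0, "ty": 0.0, "tz": -0.2, "wx": 0.0, "wy": 0.0, "wz": 0.0, "hand": -1.0},
    {"tx": 0.0, "ty": 0.0, "tz": -0.26, "wx": 0.0, "wy": 0.0, "wz": 0.0, "hand": -1.0},
    {"tx": 0.0, "ty": 0.0, "tz": -0.32, "wx": 0.0, "wy": 0.0, "wz": 0.0, "hand": -1.0},
    {"tx": 0.0, "ty": 0.0, "tz": -0.38, "wx": 0.0, "wy": 0.0, "wz": -0.002, "hand": -1.0},
    {"tx": 0.0, "ty": 0.0, "tz": -0.4356, "wx": 0.0, "wy": 0.0, "wz": -0.002, "hand": -1.0},
    {"tx": 0.0, "ty": 0.0, "tz": -0.4356, "wx": 0.0, "wy": 0.0, "wz": -0.002, "hand": -1.0},
    {"tx": 0.0, "ty": 0.0, "tz": -0.4356, "wx": 0.0, "wy": 0.0, "wz": -0.002, "hand": -1.0},
  ],
)

```text
time: 34.92
ee_pos: [0.4511, -0.3047, 0.4707]
tcp_rot: [-2.121, -2.316, 0.001]
force: [0.5, 0.4, -2.9]
gripper_width: 0.0117
grasp_force: 50.0
```

Call:
apply_moves(
  targets=[
    {"tx": 0.06, "ty": 0.0, "tz": 0.0, "wx": 0.0, "wy": 0.0, "wz": 0.0, "hand": -1.0},
    {"tx": 0.12, "ty": 0.01, "tz": 0.0, "wx": 0.0, "wy": 0.0, "wz": 0.0, "hand": -1.0},
    {"tx": 0.18, "ty": 0.02, "tz": 0.0, "wx": 0.0, "wy": 0.0, "wz": 0.0, "hand": -1.0},
    {"tx": 0.24, "ty": 0.02, "tz": 0.0, "wx": 0.0, "wy": 0.0, "wz": 0.0, "hand": -1.0},
    {"tx": 0.3, "ty": 0.03, "tz": 0.0, "wx": 0.0, "wy": 0.0, "wz": 0.0, "hand": -1.0},
    {"tx": 0.36, "ty": 0.034, "tz": 0.0, "wx": 0.0, "wy": 0.0, "wz": 0.0, "hand": -1.0},
    {"tx": 0.42, "ty": 0.034, "tz": 0.0, "wx": 0.0, "wy": 0.0, "wz": 0.0, "hand": -1.0},
    {"tx": 0.49, "ty": 0.034, "tz": 0.0, "wx": 0.0, "wy": 0.0, "wz": 0.0, "hand": -1.0},
    {"tx": 0.49, "ty": 0.034, "tz": 0.0, "wx": 0.0, "wy": 0.0, "wz": 0.0, "hand": -1.0},
    {"tx": 0.49, "ty": 0.034, "tz": 0.0, "wx": 0.0, "wy": 0.0, "wz": 0.0, "hand": -1.0},
  ],
)

```text
time: 35.75
ee_pos: [0.4446, -0.008, 0.4683]
tcp_rot: [-2.111, -2.318, 0.004]
force: [-0.4, -2.2, -3.5]
gripper_width: 0.0114
grasp_force: 50.0
```

Run:
```python
from h import *
s=observe(); print(s["grasp_force"])
seg(covpose(.05,.15,.22,dz=.0356))
c,im=snap("side","s4.png"); cv2.imwrite("pics/s4c.png",cv2.resize(im[90:290,190:430,::-1],None,fx=2.5,fy=2.5))
```

```text
49.999390840530396
at [ 0.4446 -0.008   0.4683] w 0.0114 f [-0.4 -2.2 -3.5] q [ 0.58  0.1  -0.66  1.97  0.07  1.1  -0.02]
[0.0065, 0.1266, 0.1374] [0.0681, -0.0008, 0.0015]
```

View pics/s4c.png

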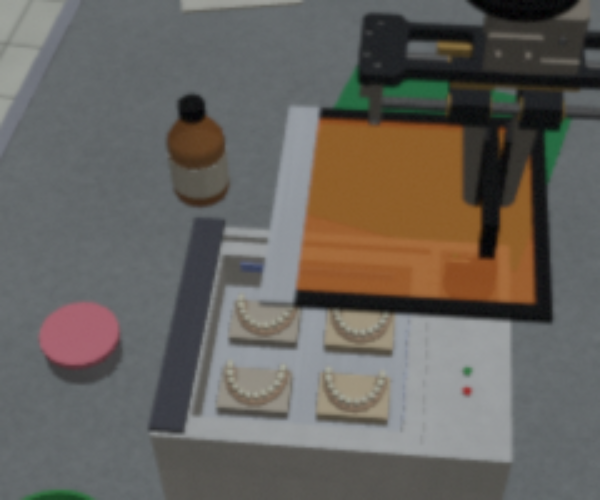

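The cover is held level over the unit, with the models visible below it; I stage it tilted.

Call:
apply_moves(
  targets=[
    {"tx": 0.0065, "ty": 0.03, "tz": 0.03, "wx": 0.017, "wy": 0.0, "wz": 0.0015, "hand": -1.0},
    {"tx": 0.0065, "ty": 0.06, "tz": 0.07, "wx": 0.034, "wy": 0.0, "wz": 0.0015, "hand": -1.0},
    {"tx": 0.0065, "ty": 0.095, "tz": 0.1, "wx": 0.051, "wy": 0.0, "wz": 0.0015, "hand": -1.0},
    {"tx": 0.0065, "ty": 0.1266, "tz": 0.1374, "wx": 0.068, "wy": -0.0008, "wz": 0.0015, "hand": -1.0},
    {"tx": 0.0065, "ty": 0.1266, "tz": 0.1374, "wx": 0.068, "wy": -0.0008, "wz": 0.0015, "hand": -1.0},
    {"tx": 0.0065, "ty": 0.1266, "tz": 0.1374, "wx": 0.068, "wy": -0.0008, "wz": 0.0015, "hand": -1.0},
    {"tx": 0.0065, "ty": 0.1266, "tz": 0.1374, "wx": 0.068, "wy": -0.0008, "wz": 0.0015, "hand": -1.0},
    {"tx": 0.0065, "ty": 0.1266, "tz": 0.1374, "wx": 0.068, "wy": -0.0008, "wz": 0.0015, "hand": -1.0},
  ],
)

```text
time: 36.47
ee_pos: [0.5201, 0.0001, 0.3885]
tcp_rot: [-2.024, -2.199, 0.238]
force: [-0.3, -0.2, -2.3]
gripper_width: 0.012
grasp_force: 50.0
```

Run:
```python
from h import *
s=observe(); print(s["grasp_force"])
show(covpose(.05,.15,.22,dz=.0356),covpose(.055,.13,.22,dz=.0356),covpose(.06,.115,.22,dz=.0356),covpose(.065,.106,.22,dz=.0356),covpose(.075,.103,.22,dz=.0356)); seg()
```

```text
49.99928176403046
[0.0052, 0.0002, 0.0051] [0.0018, 0.0001, -0.0021]
[0.0053, 0.0155, 0.0359] [0.0018, 0.0001, -0.0021]
[0.0054, 0.0289, 0.0586] [0.0018, 0.0001, -0.0021]
[0.0055, 0.0403, 0.0715] [0.0018, 0.0001, -0.0021]
[0.0056, 0.0576, 0.0728] [0.0018, 0.0001, -0.0021]
at [5.201e-01 1.000e-04 3.885e-01] w 0.012 f [-0.3 -0.2 -2.3] q [ 0.44  0.4  -0.63  1.84  0.23  1.2  -0.2 ]
```

Call:
apply_moves(
  targets=[
    {"tx": 0.003, "ty": 0.0155, "tz": 0.0359, "wx": 0.0018, "wy": 0.0, "wz": -0.002, "hand": -1.0},
    {"tx": 0.004, "ty": 0.0289, "tz": 0.0586, "wx": 0.0018, "wy": 0.0, "wz": -0.002, "hand": -1.0},
    {"tx": 0.004, "ty": 0.0403, "tz": 0.0715, "wx": 0.0018, "wy": 0.0, "wz": -0.002, "hand": -1.0},
    {"tx": 0.004, "ty": 0.0403, "tz": 0.0715, "wx": 0.0018, "wy": 0.0, "wz": -0.002, "hand": -1.0},
    {"tx": 0.004, "ty": 0.0403, "tz": 0.0715, "wx": 0.0018, "wy": 0.0, "wz": -0.002, "hand": -1.0},
    {"tx": 0.004, "ty": 0.0403, "tz": 0.0715, "wx": 0.0018, "wy": 0.0, "wz": -0.002, "hand": -1.0},
    {"tx": 0.004, "ty": 0.0403, "tz": 0.0715, "wx": 0.0018, "wy": 0.0, "wz": -0.002, "hand": -1.0},
    {"tx": 0.004, "ty": 0.0403, "tz": 0.0715, "wx": 0.0018, "wy": 0.0, "wz": -0.002, "hand": -1.0},
  ],
)

```text
time: 37.13
ee_pos: [0.5348, 0.0042, 0.3414]
tcp_rot: [-2.013, -2.202, 0.243]
force: [-0.5, 0.1, -1.9]
gripper_width: 0.0117
grasp_force: 50.0
```

```bash
cat >> h.py <<'E'
def covnow(dz=.0356):
    s=observe(); R=Ro.from_rotvec(s["tcp_rot"])*down(np.pi/2).inv(); L=RU.inv()*R
    X=RU.inv().apply(s["ee_pos"]-R.apply([-.155,0,dz+.171])-O)
    print("rear",X.round(4),"tilt",L.as_rotvec().round(4),"f",s["force"].round(1),"grip",s["grasp_force"])
E
python3 - <<'E'
from h import *
covnow(); f=lambda x,z,t: covpose(x,z,t,dz=.0356)
show(f(.07,.104,.18),f(.08,.103,.18),f(.09,.1025,.18),f(.096,.1025,.18),f(.1,.102,.18))
c,im=snap("side","s5.png"); cv2.imwrite("pics/s5c.png",cv2.resize(im[150:310,230:420,::-1],None,fx=3,fy=3))
E
```

```text
rear [ 0.0655 -0.0002  0.1059] tilt [-0.      0.2203  0.0008] f [-0.5  0.1 -1.9] grip 49.99917984008789
[0.0006, -0.0056, 0.0121] [-0.0128, 0.0, 0.0002]
[0.0005, 0.011, 0.0101] [-0.0128, 0.0, 0.0002]
[0.0005, 0.0275, 0.0073] [-0.0128, 0.0, 0.0002]
[0.0005, 0.0372, 0.0051] [-0.0128, 0.0, 0.0002]
[0.0005, 0.0439, 0.0044] [-0.0128, 0.0, 0.0002]
```

View pics/s5c.png

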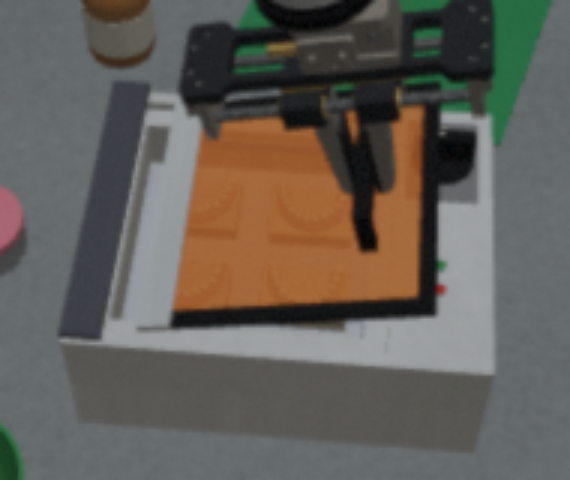

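The metal edge sits just in front of and slightly below the lip, square to it. I push it in.

Call:
apply_moves(
  targets=[
    {"tx": 0.0, "ty": -0.0056, "tz": 0.0121, "wx": -0.0128, "wy": 0.0, "wz": 0.0, "hand": -1.0},
    {"tx": 0.0, "ty": -0.0056, "tz": 0.0121, "wx": -0.0128, "wy": 0.0, "wz": 0.0, "hand": -1.0},
    {"tx": 0.0, "ty": 0.002, "tz": 0.011, "wx": -0.0128, "wy": 0.0, "wz": 0.0, "hand": -1.0},
    {"tx": 0.0, "ty": 0.011, "tz": 0.0101, "wx": -0.0128, "wy": 0.0, "wz": 0.0, "hand": -1.0},
    {"tx": 0.0, "ty": 0.019, "tz": 0.0087, "wx": -0.0128, "wy": 0.0, "wz": 0.0, "hand": -1.0},
    {"tx": 0.0, "ty": 0.0275, "tz": 0.0073, "wx": -0.0128, "wy": 0.0, "wz": 0.0, "hand": -1.0},
    {"tx": 0.0, "ty": 0.033, "tz": 0.006, "wx": -0.0128, "wy": 0.0, "wz": 0.0, "hand": -1.0},
    {"tx": 0.0, "ty": 0.038, "tz": 0.005, "wx": -0.0128, "wy": 0.0, "wz": 0.0, "hand": -1.0},
    {"tx": 0.0, "ty": 0.038, "tz": 0.005, "wx": -0.0128, "wy": 0.0, "wz": 0.0, "hand": -1.0},
    {"tx": 0.0, "ty": 0.038, "tz": 0.005, "wx": -0.0128, "wy": 0.0, "wz": 0.0, "hand": -1.0},
  ],
)

```text
time: 38.02
ee_pos: [0.5564, 0.0062, 0.3323]
tcp_rot: [-2.031, -2.223, 0.202]
force: [-1.1, -0.7, -1.9]
gripper_width: 0.0114
grasp_force: 50.0
```

Run:
```python
from h import *
covnow(); f=lambda x,z,t: covpose(x,z,t,dz=.0356)
show(f(.099,.1025,.18),f(.0995,.102,.14),f(.0998,.1015,.1),f(.1,.101,.06),f(.1,.101,.03),f(.1,.101,.01),f(.1,.1005,0),f(.1,.1,0))
```

```text
rear [9.60e-02 1.00e-04 1.01e-01] tilt [0.0007 0.1821 0.001 ] f [-1.1 -0.7 -1.9] grip 49.99917268753052
[0.0004, 0.0038, -0.0028] [-0.0007, -0.0002, 0.0003]
[0.0004, -0.0088, 0.0085] [-0.0134, -0.0002, 0.0003]
[0.0004, -0.0213, 0.0204] [-0.0261, -0.0002, 0.0003]
[0.0004, -0.0334, 0.0328] [-0.0389, -0.0002, 0.0003]
[0.0004, -0.0426, 0.0419] [-0.0484, -0.0002, 0.0003]
[0.0004, -0.0486, 0.0481] [-0.0548, -0.0002, 0.0003]
[0.0004, -0.0514, 0.0521] [-0.058, -0.0002, 0.0003]
[0.0004, -0.0512, 0.0529] [-0.058, -0.0002, 0.0003]
```

Call:
apply_moves(
  targets=[
    {"tx": 0.0, "ty": 0.0038, "tz": -0.0018, "wx": 0.0, "wy": 0.0, "wz": 0.0, "hand": -1.0},
    {"tx": 0.0, "ty": -0.003, "tz": 0.0035, "wx": -0.0067, "wy": 0.0, "wz": 0.0, "hand": -1.0},
    {"tx": 0.0, "ty": -0.0088, "tz": 0.0088, "wx": -0.0134, "wy": 0.0, "wz": 0.0, "hand": -1.0},
    {"tx": 0.0, "ty": -0.0213, "tz": 0.0204, "wx": -0.0261, "wy": 0.0, "wz": 0.0, "hand": -1.0},
    {"tx": 0.0, "ty": -0.0334, "tz": 0.0328, "wx": -0.0389, "wy": 0.0, "wz": 0.0, "hand": -1.0},
    {"tx": 0.0, "ty": -0.0426, "tz": 0.0419, "wx": -0.0484, "wy": 0.0, "wz": 0.0, "hand": -1.0},
    {"tx": 0.0, "ty": -0.0426, "tz": 0.0419, "wx": -0.0484, "wy": 0.0, "wz": 0.0, "hand": -1.0},
    {"tx": 0.0, "ty": -0.0426, "tz": 0.0419, "wx": -0.0484, "wy": 0.0, "wz": 0.0, "hand": -1.0},
    {"tx": 0.0, "ty": -0.0426, "tz": 0.0419, "wx": -0.0484, "wy": 0.0, "wz": 0.0, "hand": -1.0},
  ],
)

```text
time: 38.77
ee_pos: [0.5272, 0.0034, 0.3128]
tcp_rot: [-2.106, -2.303, 0.034]
force: [0.2, 0.3, -1.6]
gripper_width: 0.0116
grasp_force: 50.0
```

Run:
```python
from h import *
covnow(); f=lambda x,z,t: covpose(x,z,t,dz=.0356)
show(f(.1,.1005,.03),f(.1,.1005,.015),f(.1,.1005,0),f(.1,.1,0))
```

```text
rear [ 0.1004 -0.0002  0.1017] tilt [0.0004 0.0298 0.0006] f [ 0.2  0.3 -1.6] grip 49.99915301799774
[0.0007, -0.0006, 0.0019] [0.0001, -0.0001, 0.0002]
[0.0007, -0.0057, 0.0058] [-0.0047, -0.0001, 0.0002]
[0.0007, -0.0108, 0.0098] [-0.0095, -0.0001, 0.0002]
[0.0007, -0.0108, 0.0107] [-0.0095, -0.0001, 0.0002]
```

Call:
apply_moves(
  targets=[
    {"tx": 0.0, "ty": -0.0057, "tz": 0.0058, "wx": -0.0047, "wy": 0.0, "wz": 0.0, "hand": -1.0},
    {"tx": 0.0, "ty": -0.0108, "tz": 0.0098, "wx": -0.0095, "wy": 0.0, "wz": 0.0, "hand": -1.0},
    {"tx": 0.0, "ty": -0.0108, "tz": 0.0112, "wx": -0.0095, "wy": 0.0, "wz": 0.0, "hand": -1.0},
    {"tx": 0.0, "ty": -0.0108, "tz": 0.0112, "wx": -0.0095, "wy": 0.0, "wz": 0.0, "hand": -1.0},
    {"tx": 0.0, "ty": -0.0108, "tz": 0.0112, "wx": -0.0095, "wy": 0.0, "wz": 0.0, "hand": -1.0},
    {"tx": 0.0, "ty": -0.0108, "tz": 0.0112, "wx": -0.0095, "wy": 0.0, "wz": 0.0, "hand": -1.0},
  ],
)

```text
time: 39.27
ee_pos: [0.5206, 0.003, 0.3066]
tcp_rot: [2.119, 2.318, 0.002]
force: [-1.6, 0.2, 6.1]
gripper_width: 0.0115
grasp_force: 50.0
```

Run:
```python
from h import *
covnow()
```

```text
rear [0.1004 0.     0.1003] tilt [ 0.0003 -0.0014  0.0008] f [-1.6  0.2  6.1] grip 50.002843737602234
```

Call:
apply_moves(
  targets=[
    {"tx": 0.0, "ty": 0.0, "tz": -0.0005, "wx": 0.0, "wy": 0.0, "wz": 0.0, "hand": 0.2},
    {"tx": 0.0, "ty": 0.0, "tz": -0.0005, "wx": 0.0, "wy": 0.0, "wz": 0.0, "hand": 0.2},
    {"tx": 0.0, "ty": 0.0, "tz": -0.0005, "wx": 0.0, "wy": 0.0, "wz": 0.0, "hand": 0.2},
    {"tx": 0.0, "ty": 0.0, "tz": -0.0005, "wx": 0.0, "wy": 0.0, "wz": 0.0, "hand": 0.2},
    {"tx": 0.0, "ty": 0.0, "tz": -0.0005, "wx": 0.0, "wy": 0.0, "wz": 0.0, "hand": 0.2},
    {"tx": 0.0, "ty": 0.0, "tz": -0.05, "wx": 0.0, "wy": 0.0, "wz": 0.0, "hand": 0.2},
    {"tx": 0.0, "ty": 0.0, "tz": -0.1, "wx": 0.0, "wy": 0.0, "wz": 0.0, "hand": 0.4},
    {"tx": 0.0, "ty": 0.0, "tz": -0.15, "wx": 0.0, "wy": 0.0, "wz": 0.0, "hand": 0.6},
    {"tx": -0.05, "ty": -0.03, "tz": -0.19, "wx": 0.0, "wy": 0.0, "wz": 0.0, "hand": 1.0},
    {"tx": -0.1, "ty": -0.06, "tz": -0.19, "wx": 0.0, "wy": 0.0, "wz": 0.0, "hand": 1.0},
  ],
)

```text
time: 40.1
ee_pos: [0.491, -0.0585, 0.4243]
tcp_rot: [2.109, 2.32, 0.009]
force: [1.3, -2.1, 0.1]
gripper_width: 0.0761
grasp_force: 0.0
```

Call:
apply_moves(
  targets=[
    {"tx": -0.05, "ty": -0.02, "tz": 0.0, "wx": 0.0, "wy": 0.0, "wz": 0.0, "hand": 1.0},
    {"tx": -0.1, "ty": -0.04, "tz": 0.0, "wx": 0.0, "wy": 0.0, "wz": 0.0, "hand": 1.0},
    {"tx": -0.13, "ty": -0.04, "tz": 0.0, "wx": 0.0, "wy": 0.0, "wz": 0.0, "hand": 1.0},
    {"tx": -0.13, "ty": -0.04, "tz": 0.0, "wx": 0.0, "wy": 0.0, "wz": 0.0, "hand": 1.0},
    {"tx": -0.13, "ty": -0.04, "tz": 0.0, "wx": 0.0, "wy": 0.0, "wz": 0.0, "hand": 1.0},
    {"tx": -0.13, "ty": -0.04, "tz": 0.0, "wx": 0.0, "wy": 0.0, "wz": 0.0, "hand": 1.0},
  ],
)

```text
time: 40.6
ee_pos: [0.4728, -0.1389, 0.4197]
tcp_rot: [-2.117, -2.32, -0.002]
force: [-0.1, 0.1, 0.1]
gripper_width: 0.0921
grasp_force: 0.0
```

Run:
```python
from h import *
s=observe(); json.dump([s["ee_pos"].tolist(),s["tcp_rot"].tolist()],open("w5.json","w")); c,im=snap("wrist","w5.png"); c2,im2=snap("side","s6.png"); print(s["ee_pos"])
cv2.imwrite("pics/w5s6.png",np.vstack([cv2.resize(im[:300,:,::-1],(640,300)),cv2.resize(im2[150:310,230:420,::-1],(356,300))[:, :356] if 0 else np.hstack([cv2.resize(im2[150:310,230:420,::-1],(356,300)),np.zeros((300,284,3),np.uint8)])]))
```

```text
[ 0.47282427 -0.1388908   0.4196675 ]
```

View pics/w5s6.png

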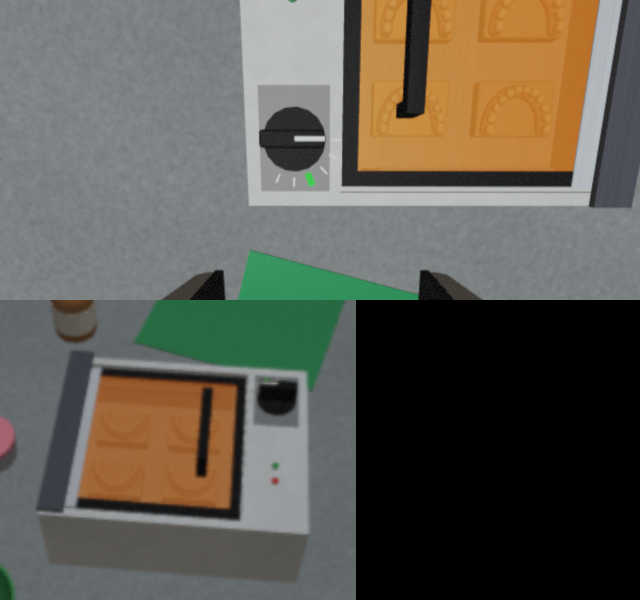

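The cover lies in its recess with the handle free. The dial is at wrist (293,139) with pointer to the right, green mark at (310,179).

Run:
```python
from h import *
p=json.load(open("w5.json")); c=cam("wrist",dict(ee_pos=np.array(p[0]),tcp_rot=np.array(p[1])))
I=cv2.imread("pics/w5.png"); g=cv2.cvtColor(I,cv2.COLOR_BGR2GRAY)
m=np.zeros_like(g); m[95:180,256:332]=(g[95:180,256:332]<70)
k=max(cv2.findContours(m,0,1)[0],key=cv2.contourArea); print("bbox",cv2.boundingRect(k))
def un(uv,z): return (RU.inv().apply(ray(c,uv,z)-O)*1000).round(1).tolist()
(x,y),r=cv2.minEnclosingCircle(k[(k[:,0,0]>272)])
print("disc",x,y,r,un([[x,y]],.114)); bx=cv2.boundingRect(k)
print("top/bottom of disc",un([[295,bx[1]],[295,bx[1]+bx[3]]],.114))
print("bar left end top",un([[bx[0],131],[bx[0],146]],.138))
gm=(I[...,1]>160)&(I[...,0]<120)&(I[...,2]<120); v,u=np.nonzero(gm[150:200,290:330]); print("green",un([[u.mean()+290,v.mean()+150]],.1085))
print("cover: deck-edge",un([[343,100]],.108))
```

```text
bbox (260, 107, 65, 64)
disc 293.9893493652344 138.47872924804688 31.776840209960938 [[-135.0, -64.9, 114.0]]
top/bottom of disc [[-133.9, -43.3, 114.0], [-134.6, -88.1, 114.0]]
bar left end top [[-155.7, -60.7, 138.0], [-156.1, -70.4, 138.0]]
green [[-123.9, -94.2, 108.5]]
cover: deck-edge [[-99.5, -37.8, 108.0]]
```

Run:
```python
from h import *
seg((U([-.135,-.0656,.40]),down(np.pi+YAW)))
```

```text
at [ 0.4729 -0.1385  0.4197] w 0.0918 f [ 0.5 -0.2  0.3] q [ 0.75  0.25 -0.61  1.93  0.17  1.01  0.16]
[0.1189, -0.033, 0.033] [0.0004, -0.0002, -0.4989]
```

Call:
apply_moves(
  targets=[
    {"tx": 0.05, "ty": -0.01, "tz": 0.01, "wx": 0.0, "wy": 0.0, "wz": -0.499, "hand": 0.0},
    {"tx": 0.1, "ty": -0.03, "tz": 0.03, "wx": 0.0, "wy": 0.0, "wz": -0.499, "hand": 0.0},
    {"tx": 0.119, "ty": -0.033, "tz": 0.033, "wx": 0.0, "wy": 0.0, "wz": -0.499, "hand": 0.0},
    {"tx": 0.119, "ty": -0.033, "tz": 0.033, "wx": 0.0, "wy": 0.0, "wz": -0.499, "hand": 0.0},
    {"tx": 0.119, "ty": -0.033, "tz": 0.033, "wx": 0.0, "wy": 0.0, "wz": -0.499, "hand": 0.0},
    {"tx": 0.119, "ty": -0.033, "tz": 0.033, "wx": 0.0, "wy": 0.0, "wz": -0.499, "hand": 0.0},
    {"tx": 0.119, "ty": -0.033, "tz": 0.033, "wx": 0.0, "wy": 0.0, "wz": -0.499, "hand": 0.0},
    {"tx": 0.119, "ty": -0.033, "tz": 0.033, "wx": 0.0, "wy": 0.0, "wz": -0.499, "hand": 0.0},
    {"tx": 0.119, "ty": -0.033, "tz": 0.033, "wx": 0.0, "wy": 0.0, "wz": -0.499, "hand": 0.0},
    {"tx": 0.119, "ty": -0.033, "tz": 0.033, "wx": 0.0, "wy": 0.0, "wz": -0.499, "hand": 0.0},
  ],
)

```text
time: 41.53
ee_pos: [0.4466, -0.0693, 0.4]
tcp_rot: [0.348, 3.122, 0.001]
force: [-0.7, -0.4, -0.2]
gripper_width: 0.0458
grasp_force: 0.0
```

Run:
```python
from h import *
seg((U([-.135,-.0656,.36]),down(np.pi+YAW)))
```

```text
at [ 0.4466 -0.0693  0.4   ] w 0.0458 f [-0.7 -0.4 -0.2] q [ 0.85  0.25 -0.86  2.03  0.23  0.96  1.22]
[-0.0001, 0.0001, 0.0667] [0.0002, 0.0001, -0.0991]
```

Call:
apply_moves(
  targets=[
    {"tx": 0.0, "ty": 0.0, "tz": 0.03, "wx": 0.0, "wy": 0.0, "wz": -0.035, "hand": 0.0},
    {"tx": 0.0, "ty": 0.0, "tz": 0.0667, "wx": 0.0, "wy": 0.0, "wz": -0.07, "hand": 0.0},
    {"tx": 0.0, "ty": 0.0, "tz": 0.0667, "wx": 0.0, "wy": 0.0, "wz": -0.099, "hand": 0.0},
    {"tx": 0.0, "ty": 0.0, "tz": 0.0667, "wx": 0.0, "wy": 0.0, "wz": -0.099, "hand": 0.0},
    {"tx": 0.0, "ty": 0.0, "tz": 0.0667, "wx": 0.0, "wy": 0.0, "wz": -0.099, "hand": 0.0},
    {"tx": 0.0, "ty": 0.0, "tz": 0.0667, "wx": 0.0, "wy": 0.0, "wz": -0.099, "hand": 0.0},
    {"tx": 0.0, "ty": 0.0, "tz": 0.0667, "wx": 0.0, "wy": 0.0, "wz": -0.099, "hand": 0.0},
    {"tx": 0.0, "ty": 0.0, "tz": 0.0667, "wx": 0.0, "wy": 0.0, "wz": -0.099, "hand": 0.0},
  ],
)

```text
time: 42.2
ee_pos: [0.4468, -0.0704, 0.3604]
tcp_rot: [-0.125, 3.138, -0.0]
force: [-0.4, -0.9, -0.8]
gripper_width: 0.0458
grasp_force: 0.0
```

Run:
```python
from h import *
seg((U([-.135,-.0656,.306]),down(np.pi+YAW)))
```

```text
at [ 0.4468 -0.0704  0.3604] w 0.0458 f [-0.4 -0.9 -0.8] q [ 0.86  0.33 -0.89  2.07  0.33  0.89  1.43]
[0.0001, 0.002, 0.0907] [-0.0, 0.0004, -0.0031]
```

Call:
apply_moves(
  targets=[
    {"tx": 0.0, "ty": 0.0015, "tz": 0.04, "wx": 0.0, "wy": 0.0, "wz": -0.0025, "hand": 0.0},
    {"tx": 0.0, "ty": 0.0015, "tz": 0.075, "wx": 0.0, "wy": 0.0, "wz": -0.0025, "hand": 0.0},
    {"tx": 0.0, "ty": 0.0015, "tz": 0.09, "wx": 0.0, "wy": 0.0, "wz": -0.0025, "hand": 0.0},
    {"tx": 0.0, "ty": 0.0015, "tz": 0.09, "wx": 0.0, "wy": 0.0, "wz": -0.0025, "hand": 0.0},
    {"tx": 0.0, "ty": 0.0015, "tz": 0.09, "wx": 0.0, "wy": 0.0, "wz": -0.0025, "hand": -1.0},
    {"tx": 0.0, "ty": 0.0015, "tz": 0.09, "wx": 0.0, "wy": 0.0, "wz": -0.0025, "hand": -1.0},
    {"tx": 0.0, "ty": 0.0015, "tz": 0.09, "wx": 0.0, "wy": 0.0, "wz": -0.0025, "hand": -1.0},
    {"tx": 0.0, "ty": 0.0015, "tz": 0.09, "wx": 0.0, "wy": 0.0, "wz": -0.0025, "hand": -1.0},
    {"tx": 0.0, "ty": 0.0015, "tz": 0.09, "wx": 0.0, "wy": 0.0, "wz": -0.0025, "hand": -1.0},
    {"tx": 0.0, "ty": 0.0015, "tz": 0.09, "wx": 0.0, "wy": 0.0, "wz": -0.0025, "hand": -1.0},
  ],
  grip_force=20.0,
)

```text
time: 43.03
ee_pos: [0.4467, -0.0692, 0.3065]
tcp_rot: [-0.138, 3.137, 0.002]
force: [-0.5, 3.7, 2.6]
gripper_width: 0.0118
grasp_force: 20.0
```

Run:
```python
from h import *
s=observe(); print(s["grasp_force"],s["torque"])
seg((U([-.135,-.0656,.306]),down(np.pi+YAW)))
```

```text
20.00045657157898 [ 9.55765147e-01  4.25489897e-02 -6.22836063e-04]
at [ 0.4467 -0.0692  0.3065] w 0.0118 f [-0.5  3.7  2.6] q [ 0.78  0.42 -0.83  2.11  0.44  0.78  1.34]
[0.0, -0.0001, 0.0009] [0.0003, 0.0004, -0.0003]
```

Call:
apply_moves(
  targets=[
    {"tx": 0.0, "ty": 0.0, "tz": 0.0, "wx": 0.0, "wy": 0.0, "wz": 0.02, "hand": -1.0},
    {"tx": 0.0, "ty": 0.0, "tz": 0.0, "wx": 0.0, "wy": 0.0, "wz": 0.05, "hand": -1.0},
    {"tx": 0.0, "ty": 0.0, "tz": 0.0, "wx": 0.0, "wy": 0.0, "wz": 0.08, "hand": -1.0},
    {"tx": 0.0, "ty": 0.0, "tz": 0.0, "wx": 0.0, "wy": 0.0, "wz": 0.11, "hand": -1.0},
    {"tx": 0.0, "ty": 0.0, "tz": 0.0, "wx": 0.0, "wy": 0.0, "wz": 0.14, "hand": -1.0},
    {"tx": 0.0, "ty": 0.0, "tz": 0.0, "wx": 0.0, "wy": 0.0, "wz": 0.17, "hand": -1.0},
    {"tx": 0.0, "ty": 0.0, "tz": 0.0, "wx": 0.0, "wy": 0.0, "wz": 0.2, "hand": -1.0},
    {"tx": 0.0, "ty": 0.0, "tz": 0.0, "wx": 0.0, "wy": 0.0, "wz": 0.23, "hand": -1.0},
    {"tx": 0.0, "ty": 0.0, "tz": 0.0, "wx": 0.0, "wy": 0.0, "wz": 0.26, "hand": -1.0},
    {"tx": 0.0, "ty": 0.0, "tz": 0.0, "wx": 0.0, "wy": 0.0, "wz": 0.26, "hand": -1.0},
  ],
)

```text
time: 43.87
ee_pos: [0.4466, -0.0693, 0.3065]
tcp_rot: [1.123, 2.933, 0.001]
force: [-2.0, 1.2, 4.9]
gripper_width: 0.0123
grasp_force: 20.0
```

Run:
```python
from h import *
s=observe(); print(s["grasp_force"],s["torque"])
seg((U([-.135,-.0656,.306]),down(np.pi+YAW-1.2)))
```

```text
20.002138316631317 [ 0.36824149  0.12425465 -0.0610148 ]
at [ 0.4466 -0.0693  0.3065] w 0.0123 f [-2.   1.2  4.9] q [ 0.63  0.36 -0.64  2.12  0.31  0.75  0.63]
[0.0001, 0.0001, 0.0008] [0.0003, 0.0001, 0.121]
```

Call:
apply_moves(
  targets=[
    {"tx": 0.0, "ty": 0.0, "tz": 0.0, "wx": 0.0, "wy": 0.0, "wz": 0.03, "hand": -1.0},
    {"tx": 0.0, "ty": 0.0, "tz": 0.0, "wx": 0.0, "wy": 0.0, "wz": 0.06, "hand": -1.0},
    {"tx": 0.0, "ty": 0.0, "tz": 0.0, "wx": 0.0, "wy": 0.0, "wz": 0.09, "hand": -1.0},
    {"tx": 0.0, "ty": 0.0, "tz": 0.0, "wx": 0.0, "wy": 0.0, "wz": 0.12, "hand": -1.0},
    {"tx": 0.0, "ty": 0.0, "tz": 0.0, "wx": 0.0, "wy": 0.0, "wz": 0.122, "hand": -1.0},
    {"tx": 0.0, "ty": 0.0, "tz": 0.0, "wx": 0.0, "wy": 0.0, "wz": 0.122, "hand": -1.0},
    {"tx": 0.0, "ty": 0.0, "tz": 0.0, "wx": 0.0, "wy": 0.0, "wz": 0.122, "hand": -1.0},
    {"tx": 0.0, "ty": 0.0, "tz": 0.0, "wx": 0.0, "wy": 0.0, "wz": 0.122, "hand": -1.0},
    {"tx": 0.0, "ty": 0.0, "tz": 0.0, "wx": 0.0, "wy": 0.0, "wz": 0.122, "hand": -1.0},
  ],
)

```text
time: 44.62
ee_pos: [0.4466, -0.0695, 0.3065]
tcp_rot: [1.654, 2.671, 0.001]
force: [-2.6, 1.7, 6.1]
gripper_width: 0.0118
grasp_force: 20.0
```

Call:
apply_moves(
  targets=[
    {"tx": 0.0, "ty": 0.0, "tz": 0.0, "wx": 0.0, "wy": 0.0, "wz": 0.0, "hand": 0.1},
    {"tx": 0.0, "ty": 0.0, "tz": 0.0, "wx": 0.0, "wy": 0.0, "wz": 0.0, "hand": 0.1},
    {"tx": 0.0, "ty": 0.0, "tz": 0.0, "wx": 0.0, "wy": 0.0, "wz": 0.0, "hand": 0.1},
    {"tx": 0.0, "ty": 0.0, "tz": 0.0, "wx": 0.0, "wy": 0.0, "wz": 0.0, "hand": 0.1},
    {"tx": 0.0, "ty": 0.0, "tz": -0.04, "wx": 0.0, "wy": 0.0, "wz": 0.0, "hand": 0.1},
    {"tx": 0.0, "ty": 0.0, "tz": -0.1, "wx": 0.0, "wy": 0.0, "wz": 0.0, "hand": 0.1},
    {"tx": 0.0, "ty": 0.0, "tz": -0.16, "wx": 0.0, "wy": 0.0, "wz": 0.0, "hand": 0.1},
    {"tx": 0.0, "ty": 0.0, "tz": -0.2, "wx": 0.0, "wy": 0.0, "wz": 0.0, "hand": 0.1},
    {"tx": 0.0, "ty": 0.0, "tz": -0.2, "wx": 0.0, "wy": 0.0, "wz": 0.0, "hand": 0.1},
  ],
)

```text
time: 45.37
ee_pos: [0.4479, -0.0697, 0.4307]
tcp_rot: [1.653, 2.661, 0.004]
force: [1.8, -0.2, -0.3]
gripper_width: 0.0509
grasp_force: 0.0
```

Run:
```python
from h import *
R=Ro.from_rotvec(observe()["tcp_rot"]); a=Ro.as_matrix(R)[:2,0]; print("yaw",np.arctan2(a[1],a[0]))
seg((np.array([.4729,-.1385,.42]),down(np.pi/2+YAW)))
```

```text
yaw 2.029610805938729
at [ 0.4479 -0.0697  0.4307] w 0.0509 f [ 1.8 -0.2 -0.3] q [ 0.65  0.15 -0.62  2.    0.11  1.01  0.44]
[-0.1212, -0.0136, 0.0184] [0.0026, 0.0015, 0.1177]
```

Now the same look as before at the dial and cover.

Call:
apply_moves(
  targets=[
    {"tx": -0.06, "ty": -0.007, "tz": 0.018, "wx": 0.0, "wy": 0.0, "wz": 0.035, "hand": 1.0},
    {"tx": -0.121, "ty": -0.0136, "tz": 0.018, "wx": 0.0, "wy": 0.0, "wz": 0.07, "hand": 1.0},
    {"tx": -0.121, "ty": -0.0136, "tz": 0.018, "wx": 0.0, "wy": 0.0, "wz": 0.118, "hand": 1.0},
    {"tx": -0.121, "ty": -0.0136, "tz": 0.018, "wx": 0.0, "wy": 0.0, "wz": 0.118, "hand": 1.0},
    {"tx": -0.121, "ty": -0.0136, "tz": 0.018, "wx": 0.0, "wy": 0.0, "wz": 0.118, "hand": 1.0},
    {"tx": -0.121, "ty": -0.0136, "tz": 0.018, "wx": 0.0, "wy": 0.0, "wz": 0.118, "hand": 1.0},
    {"tx": -0.121, "ty": -0.0136, "tz": 0.018, "wx": 0.0, "wy": 0.0, "wz": 0.118, "hand": 1.0},
    {"tx": -0.121, "ty": -0.0136, "tz": 0.018, "wx": 0.0, "wy": 0.0, "wz": 0.118, "hand": 1.0},
  ],
)

```text
time: 46.03
ee_pos: [0.4712, -0.1376, 0.4151]
tcp_rot: [-2.118, -2.32, -0.001]
force: [-0.6, 0.8, 0.1]
gripper_width: 0.0918
grasp_force: 0.0
```

Run:
```python
from h import *
s=observe(); c,im=snap("wrist","w6.png"); c2,im2=snap("side","s7.png")
cv2.imwrite("pics/w6s7.png",np.vstack([im[:300,:,::-1],np.hstack([cv2.resize(im2[150:310,230:420,::-1],(356,300)),np.zeros((300,284,3),np.uint8)])]))
I=im[...,::-1].astype(int); w=(I.min(2)>150); w[:100]=0;w[185:]=0;w[:,:268]=0;w[:,322:]=0
n,l,st,ce=cv2.connectedComponentsWithStats(w.astype(np.uint8))
for i in range(1,n):
    if st[i][4]>15:
        v,u=np.nonzero(l==i); X=ray(c,np.c_[u,v],.138); L=RU.inv().apply(X-O)*1000; f=cv2.fitLine(L[:,:2].astype(np.float32),2,0,.01,.01).ravel(); print(st[i],L.mean(0).round(1),"ang cw",round(float(np.arctan2(-f[1],f[0])),3))
```

```text
[293 143  15  31 145] [-130.8  -77.   138. ] ang cw 1.201
[276 175   7  10  44] [-144.9  -91.1  138. ] ang cw -1.113
[293 179   5   6  22] [-134.2  -92.3  138. ] ang cw -1.528
```

View pics/w6s7.png

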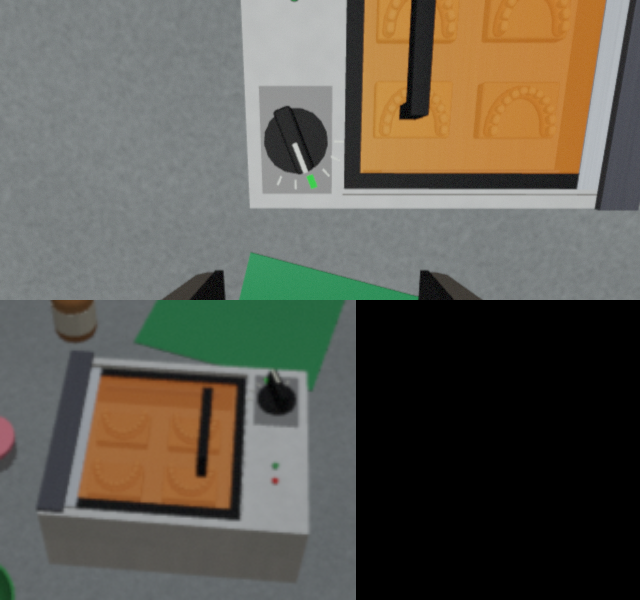

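The pointer (300,158) lines up with the green mark (312,181) at 1.20 rad. The cover is flat and hooked, and the robot touches nothing.

```bash
python3 -c "
from station import close_job
print(close_job())"
```

```text
the job is handed in; nothing more can be done
None
```

The job is handed in: all four models stand teeth up in the chamber, the cover is hooked under the lip and flat in its recess, and the dial reads 1.20 rad (the judged result was not shown).

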